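# Square up the blanks and hang the L-plates level

## Task

Get the brass work ready for lacquering: gather the loose square blanks onto the pile on the pin block and tap the pile home against its four stop pins, towards its +x and -y sides, until all the edges are flush. Hang every L-plate from the notched rack on the pegs of the rail, each by the one hole that makes it hang level, and leave the other things on the bench where they are.

Things in the scene. Friction and masses are not known exactly. Their poses are not given: they have to be found in the camera images.
- pin_block: Fixed steel block: 6 mm foot plate, on it a pedestal 44 x 44 mm, its top 20 mm above the table. Origin on the table under the pedestal's centre, the centre of a flush pile; blanks overhang the pedestal 10 mm, so fingers reach below them. 8 mm pins, tops 54 mm up: stop pins at (36, +-27), (+-27, -36) mm towards +x and -y; guard pins at (-49, +-27), (+-27, 49) mm leave 13 mm play.
- rack: Fixed plywood rack, 190 x 120 mm, 150 mm high, origin under its centre on the table. Its cheeks (10 mm thick, at y = +-55 mm) have notches 9 mm wide, 20 mm deep at x = -60, 0, 60 mm; a plate's bar ends rest on the notch floors 130 mm up, its leg hanging between. Lift plates straight up until the leg clears the cheeks.
- peg_left (a point): Left (+y) peg of the fixed hanging rail: round steel, 7 mm diameter, 57 mm long, free end towards the rail's -x (the robot), rising 4 degrees to its rounded tip. This point: on the peg's axis, 200 mm up, 30 mm from the tip, 28 mm from the rail's face; its frame is the rail's (x from tip to rail). The rail is no higher than the peg; the pegs are 160 mm apart.
- peg_right (a point): Right (-y) peg of the same rail; sizes, point and frame as for the left one.
- plate_a: Upright L-shaped brass plate, 6 mm thick, 390 g. Origin below mid-bar, level with the leg's foot. x: across the thickness, y: along the bar, z: up. Leg 36 mm wide, z 0 to 110 mm, middle at y = +30. Bar 120 mm (y), 34 mm high, on top of the leg. Four 13 mm through holes 24 mm below the bar's top, at y = -24.7, -4.7, 15.3, 35.3 mm; one is over its centre of mass. May be absent.
- plate_b: Upright L-shaped brass plate, 6 mm thick, 390 g. Origin below mid-bar, level with the leg's foot. x: across the thickness, y: along the bar, z: up. Leg 44 mm wide, z 0 to 90 mm, middle at y = -26. Bar 120 mm (y), 34 mm high, on top of the leg. Four 13 mm through holes 24 mm below the bar's top, at y = -33.3, -13.3, 6.7, 26.7 mm; one is over its centre of mass. May be absent.
- plate_c: Upright L-shaped brass plate, 6 mm thick, 340 g. Origin below mid-bar, level with the leg's foot. x: across the thickness, y: along the bar, z: up. Leg 28 mm wide, z 0 to 110 mm, middle at y = +34. Bar 120 mm (y), 34 mm high, on top of the leg. Four 13 mm through holes 24 mm below the bar's top, at y = -43.6, -23.6, -3.6, 16.4 mm; one is over its centre of mass. May be absent.
- pile1: Square brass blank, 64 x 64 x 5 mm, about 170 g, origin at the centre of its underside, x and y along its edges; one of the three in the ragged pile on the pin block.
- pile2: Square brass blank, 64 x 64 x 5 mm, about 170 g, origin at the centre of its underside, x and y along its edges; one of the three in the ragged pile on the pin block.
- pile3: Square brass blank, 64 x 64 x 5 mm, about 170 g, origin at the centre of its underside, x and y along its edges; one of the three in the ragged pile on the pin block.
- stray1: Square brass blank, 64 x 64 x 5 mm, about 170 g, origin at the centre of its underside, x and y along its edges; lies loose on the table at the start. May be absent.
- stray2: Square brass blank, 64 x 64 x 5 mm, about 170 g, origin at the centre of its underside, x and y along its edges; lies loose on the table at the start. May be absent.
- stray3: Square brass blank, 64 x 64 x 5 mm, about 170 g, origin at the centre of its underside, x and y along its edges; lies loose on the table at the start. May be absent.
- hammer: Hammer with a wooden handle, 260 mm long, lying on the table; leave alone.
- wire_coil: Flat coil of brass wire, 90 mm across, 14 mm high; leave alone.
- scriber_cup: Steel cup, 68 mm across, 85 mm high; leave alone.
- wood_block: Dark wooden block 70 x 50 x 35 mm; leave alone.
- spoon: Brass spoon 150 mm long; leave alone.
- wax_tin: Round aluminium tin, 70 mm across, 40 mm high; leave alone.
There are look-alikes about, which are no part of the job. What is shaped like the pile3 but purple or white is not meant.

How it is judged:
By the outcome, as a careful person would: the job done as asked, in the order asked, and still so for the second after the job is handed in, with the robot touching nothing.
Of plate_a, plate_b, plate_c only 1 to 2 are there at a start; the rules pass over those that are not, and their reading is None.
Of stray1, stray2, stray3 only 2 to 3 are there at a start; the rules pass over those that are not, and their reading is None.
At some moment in a run one of stray1, stray2, stray3 may be knocked a few centimetres aside while the robot is not near it.
It also fails if it takes over 210 s, if anything falls off the work surface, if the arm or the gripper's body presses on something with over 40 N, if the wrist force passes 120 N, or if a joint passes its speed limit or range.

## Robot

A 6-joint arm with a two-finger parallel gripper is mounted at the origin on the work surface. World frame = base frame: x ahead of the robot, y to its left, z up, the work surface at z = 0. Lengths are in mm, angles in rad, forces in N, time in s.
With the tool pointing down it reaches from about 275 to 1000 mm from the base axis. Payload 8.4 kg.
Tool frame: the origin (TCP) lies midway between the tips of the shut fingers; the grasp point (between the pads) lies 19 mm behind it; z points along the fingers, y is the line along which they close (so a half turn about z gives the same grasp; the last joint's range is limited). The gripper opens to 85 mm and grips with 20 to 120 N. Pads are 22 mm wide; open, the fingers measure 114 mm over their backs; the gripper's body (76 mm by 85 mm) begins 54 mm behind the grasp point. The pads swing forward as they close: fully open they stand 13 mm farther back than shut.
Start: joints at [1.141, 0.353, 1.633, -0, 1.155, -0.002], TCP at [259.293, 568.678, 194.081] pointing down, gripper open.
Joint ranges: [-2.63, 2.63], [-0.92, 2.1], [0.06, 2.66], [-1.3, 4.44], [0, 2.69], [-3.02, 3.02]. Speed limits (rad/s): [2.22, 2.22, 2.79, 3.14, 3.14, 3.14].

## Interface

Orientations are given as [roll, pitch, yaw] about the fixed x, y, z axes, in that order (R = Rz(yaw) Ry(pitch) Rx(roll)).
In Python, from rig import r gives the robot as it stands.
- The arm moves only by the tool servo_tool, never from a script. Its argument "deltas" is a list of rows, each an object of numbers: "x", "y", "z": the shift along the world's x, y, z in mm; "rx", "ry", "rz": the turn, a rotation vector about the world's x, y, z in rad; "gripper": the gripper's target within -1 to 1 (fully open at 1, half-way at 0, shut at -1). A call has 1 to 10 rows; each row is the pose to reach, as a shift and turn from the pose commanded when the call began; what a row does not reach only later rows make up. A row lasts 1/10 s, in which the tool goes at most 50 mm and 8.59 degrees, less where a joint would pass 70% of its speed; a pose out of reach is approached as far as the arm can. A call with a gripper value outside its range is refused whole. The fingers move at their own pace and stop on an object; "newtons" is the grip in N (left out, the last holds). Time passes only in rows, so rows that repeat a pose let the fingers close. It gives the time, the measured TCP pose, the force, the opening and the grip force at its end, in the units of the state.
- r.sense(): the state, without advancing time (a new reading comes with each control period).
- r.grab_frame(name): name is "side" or "top" or "wrist"; returns the picture (384x512x3 uint8, blue, green, red); there is no depth.
- r.camera_params(name): a dict with "mtx" (3x3 intrinsics, pixels), "eye" and "orientation" of the camera in the world. Camera axes: x right, y down, z forward; pixel columns grow to the right and rows downward; lengths in mm; the calibration is good to about 2 mm. The wrist camera is an equidistant fisheye: a pixel r from the principal point sees the ray r / f radians off the axis. A picture is of the moment at which its call begins: read the wrist's pose just before it. camera_params takes no time and is no camera call; for the wrist camera it gives the pose at the moment of the call.
- r.sign_off(): hands the job in; it is judged then, once.
Trained networks look in the newest picture that a camera, given by its name, has taken for a name from the list of things; names that differ only in an ending like _2 or _b are one class to them, and where a whole thing is asked for, a point or a joint stands for the part that bears it (a point fixed in the world has none). Each returns a list of dicts, best first, with "conf" (0 to 1); they miss things now and then, are a little off and sometimes report something else, mostly with a low value. They report only what shows in the picture. A call takes as long as a camera call. They do not tell look-alikes from the thing itself.
- r.recognise(name, camera): "box" ([left, top, width, height] in pixels, round what is visible of it).
The state is a dict: "clock": time; "qpos": joint angles; "qvel": joint speeds; "joint_efforts": joint torques, N m; "eef_pos": TCP position; "tcp_rot": TCP orientation; "contact_force": force on the tool from outside, world axes, zero at the start; "wrist_torque": the same for the moment, N m; "opening": opening from 0.0 (shut) to 1.0 (fully open); "grasp_force": force on a finger pad.
Only numpy, scipy, OpenCV 4.12 (cv2) and the standard library are available. Lean on these libraries where they do the work, as an engineer would, in place of code of your own. Each camera call takes 0.05 s, during which the arm holds its last target. There are 200 camera calls.

## Working session

There is one attempt and no reset: what is moved stays moved. The work goes in short steps, Python scripts to look and compute and a tool call to move; the robot and the scene stay as the last step left them, time stands still between calls to the robot, and variables do not carry over. Pictures are saved under pics/ and viewed, at most 14 in all, crops included, and the job is handed in when it is done.

Besides the shell and the picture viewer there is one more tool, called after "Request:" by a JSON object that holds its "fn" and its "kwargs", one argument or row to a line. servo_tool: Moves the arm, as the interface text tells. Its arguments: {"type":"object","properties":{"deltas":{"type":"array","items":{"type":"object","properties":{"x":{"type":"number"},"y":{"type":"number"},"z":{"type":"number"},"rx":{"type":"number"},"ry":{"type":"number"},"rz":{"type":"number"},"gripper":{"type":"number"}}}},"newtons":{"type":"number"}},"required":["deltas"]}

```bash
ls; mkdir -p pics; cat > h.py <<'E'
import numpy as np, cv2, json
from rig import r
from scipy.spatial.transform import Rotation as R
def cam(n):
    c=r.camera_params(n); return c
def Rm(o):
    o=np.array(o,float)
    return o if o.shape==(3,3) else R.from_euler('xyz',o).as_matrix()
def ray(c,uv,fish=False):
    K=np.array(c['mtx']); x=(uv[0]-K[0,2])/K[0,0]; y=(uv[1]-K[1,2])/K[1,1]
    if fish:
        t=np.hypot(x,y); d=np.array([np.sin(t)*x/t,np.sin(t)*y/t,np.cos(t)]) if t>1e-9 else np.array([0,0,1.])
    else: d=np.array([x,y,1.])
    d=Rm(c['orientation'])@d; return np.array(c['eye'],float),d/np.linalg.norm(d)
def atz(c,uv,z,fish=False):
    e,d=ray(c,uv,fish); return e+d*(z-e[2])/d[2]
def proj(c,P,fish=False):
    K=np.array(c['mtx']); p=Rm(c['orientation']).T@(np.array(P,float)-np.array(c['eye']))
    if fish:
        t=np.arctan2(np.hypot(p[0],p[1]),p[2]); k=t/max(np.hypot(p[0],p[1]),1e-9); x,y=p[0]*k,p[1]*k
    else: x,y=p[0]/p[2],p[1]/p[2]
    return np.array([K[0,0]*x+K[0,2],K[1,1]*y+K[1,2]])
def tri(obs):
    A=np.zeros((3,3));b=np.zeros(3)
    for e,d in obs:
        M=np.eye(3)-np.outer(d,d);A+=M;b+=M@e
    P=np.linalg.solve(A,b); return P,[np.linalg.norm((np.eye(3)-np.outer(d,d))@(P-e)) for e,d in obs]
E
python3 - <<'E'
from h import *
print(r.sense())
for n in('top','side','wrist'):
    c=r.camera_params(n);print(n,c)
    im=r.grab_frame(n);cv2.imwrite(f'pics/{n}0.png',im)
    np.save(f'{n}0.npy',im)
    if n!='wrist':
        cv2.imwrite(f'pics/{n}0b.png',cv2.resize(im,(800,600),interpolation=cv2.INTER_CUBIC))
        for k in ['pin_block','rack','peg_left','plate_a','plate_b','plate_c','pile1','stray1','wax_tin','hammer']:
            print(n,k,[([round(v) for v in d['box']],round(d['conf'],2)) for d in r.recognise(k,n)][:7])
E
```

```text
pics
{'clock': 0.0, 'qpos': array([ 1.14060366e+00,  3.53650707e-01,  1.63405813e+00,  1.16136490e-05,
        1.15515412e+00, -2.42935678e-03]), 'qvel': array([-0.00024849,  0.00093054,  0.00019566,  0.00040442, -0.00139975,
       -0.00135036]), 'joint_efforts': array([ 6.37581579e-04, -6.05279231e+01, -3.42065406e+01,  1.61973062e-04,
        9.61502868e-03, -1.41638969e-05]), 'eef_pos': array([259.09304735, 568.25858766, 193.3926069 ]), 'tcp_rot': array([-3.14032238e+00, -1.37048491e-05,  2.71382464e+00]), 'contact_force': array([ 0.44800029, -0.39104569, -0.18967935]), 'wrist_torque': array([-0.00129063,  0.00518687,  0.01532906]), 'grasp_force': 0.0, 'opening': 0.9971690655265166}
top {'mtx': array([[352.35175868,   0.        , 258.61248539],
       [  0.        , 352.35175868, 197.07714992],
       [  0.        ,   0.        ,   1.        ]]), 'eye': array([ 313.0495683 ,  -47.49571132, 1042.85973501]), 'orientation': array([-2.93420138e+00,  8.31430392e-04, -1.59031818e+00])}
top pin_block [([321, 198, 40, 35], 0.66)]
top rack [([89, 182, 67, 81], 0.75)]
top peg_left [([202, 
[... 913 characters left out ...]
23], 0.53)]
side plate_b [([195, 120, 14, 23], 0.53)]
side plate_c [([195, 120, 14, 23], 0.53)]
side pile1 [([166, 279, 40, 25], 0.71), ([198, 312, 43, 40], 0.64), ([252, 279, 39, 23], 0.63), ([216, 192, 26, 16], 0.6), ([288, 140, 62, 94], 0.26)]
side stray1 [([220, 193, 20, 17], 0.82), ([237, 238, 28, 23], 0.71)]
side wax_tin [([186, 186, 23, 23], 0.58)]
side hammer [([246, 267, 55, 59], 0.65)]
wrist {'mtx': array([[297.31863964,   0.        , 259.55405136],
       [  0.        , 297.31863964, 192.00548117],
       [  0.        ,   0.        ,   1.        ]]), 'eye': array([186.18466487, 601.12210433, 374.13688441]), 'orientation': array([ 2.82056928e+00, -9.35941812e-04,  1.14258984e+00])}
```

View pics/top0b.png

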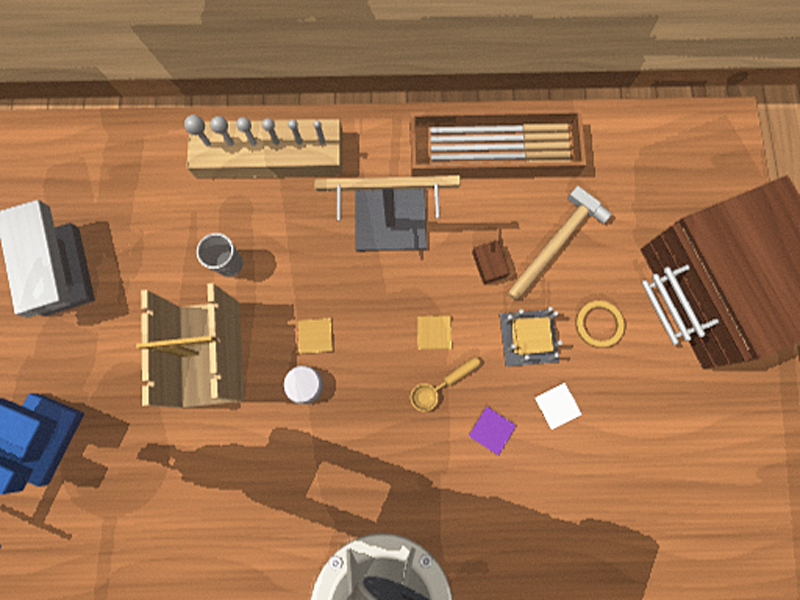

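View pics/side0b.png

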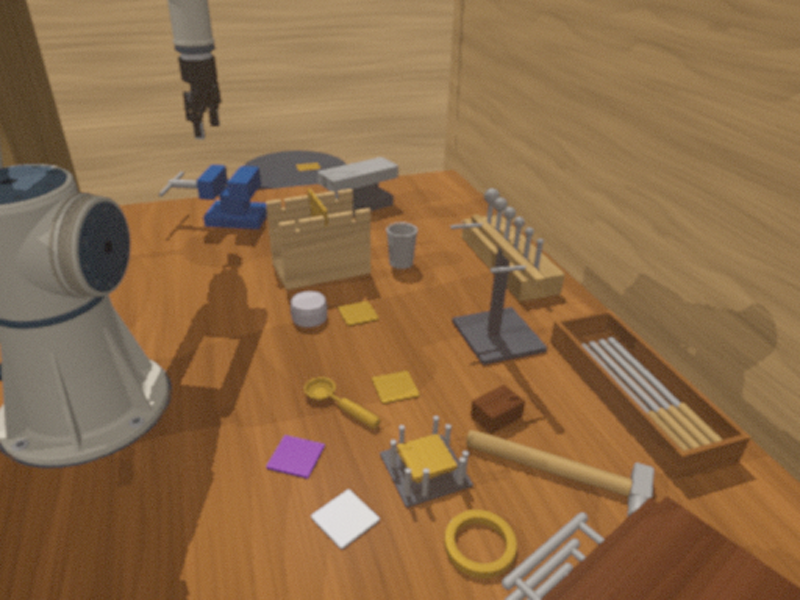

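Top view (800-scale): two brass blanks at (314,335) and (434,332). The pile is on the pin block at (531,336), with purple (493,430) and white (558,405) look-alikes nearby. One plate sits in the rack's middle notch at (178,342), and the pegs are at (338,200) and (437,200). The side view agrees, and also shows a yellow thing far off at (305,167) that needs a check.

```bash
python3 - <<'E'
from h import *
t=cam('top');s=cam('side');w=cam('wrist');k=.64
for n,tu,su,z in [('S1',(314,335),(358,313),5),('S2',(434,332),(395,387),5),('pile',(533,336),(428,456),35),('pegLtip',(338,218),(455,226),202),('pegRtip',(436,216),(500,270),202),('pegLroot',(338,187),(478,224),198),('pegRroot',(435,187),(525,266),198),('plate_end+',(140,345),(322,216),164),('plate_end-',(214,340),(310,192),164)]:
    a=np.array(tu)*k;b=np.array(su)*k
    P,e=tri([ray(t,a),ray(s,b)]);print(n,P.round(),np.round(e,1),'top@z',atz(t,a,z).round(),'side@z',atz(s,b,z).round())
print('far',[atz(s,np.array((307,167))*k,z).round() for z in(0,60)], 'disc',atz(s,np.array((295,167))*k,0).round())
P=atz(s,np.array((307,167))*k,0);print('in wrist',proj(w,P,True))
top=np.load('top0.npy')
for k_,c in [('rack',(75,170,170,275)),('pile',(310,190,375,245)),('rail',(190,100,310,170))]:
    x0,y0,x1,y1=c;cv2.imwrite(f'pics/c_{k_}.png',cv2.resize(top[y0:y1,x0:x1],None,fx=6,fy=6,interpolation=cv2.INTER_CUBIC))
wi=cv2.imread('pics/wrist0.png')
sd=np.load('side0.npy')[80:200,140:300]
sd=cv2.resize(sd,(640,480),interpolation=cv2.INTER_CUBIC)
m=np.vstack([cv2.resize(wi,(400,300)),cv2.resize(sd,(400,300))])
m2=np.vstack([cv2.resize(cv2.imread('pics/c_rack.png'),(0,0),fx=.55,fy=.55)])
o=np.zeros((600,800,3),np.uint8);o[:,:400]=m;o[:m2.shape[0],400:400+m2.shape[1]]=m2
p=cv2.resize(cv2.imread('pics/c_pile.png'),(260,220));o[360:580,420:680]=p
cv2.imwrite('pics/mosaic.png',o)
E
```

```text
S1 [482. 123.   0.] [0.9 0.9] top@z [482. 122.   5.] side@z [479. 116.   5.]
S2 [ 483. -107.    1.] [0.8 0.8] top@z [ 483. -107.    5.] side@z [ 481. -112.    5.]
pile [ 469. -290.   30.] [1.2 1.2] top@z [ 467. -288.   35.] side@z [ 469. -294.   35.]
pegLtip [643.  53. 201.] [1.5 1.5] top@z [641.  54. 202.] side@z [643.  52. 202.]
pegRtip [ 648. -107.  198.] [5.2 5.2] top@z [ 641. -105.  202.] side@z [ 651. -111.  202.]
pegLroot [693.  55. 199.] [2.7 2.7] top@z [696.  54. 198.] side@z [690.  55. 198.]
pegRroot [ 695. -106.  198.] [2.5 2.5] top@z [ 693. -105.  198.] side@z [ 699. -105.  198.]
plate_end+ [468. 416.  77.] [9.4 9.4] top@z [445. 376. 164.] side@z [442. 236. 164.]
plate_end- [432. 240. 216.] [10.6 10.6] top@z [451. 257. 164.] side@z [443. 359. 164.]
far [array([540., 929.,   0.]), array([513., 773.,  60.])] disc [505. 938.   0.]
in wrist [502.80110644 223.856006  ]
```

View pics/mosaic.png

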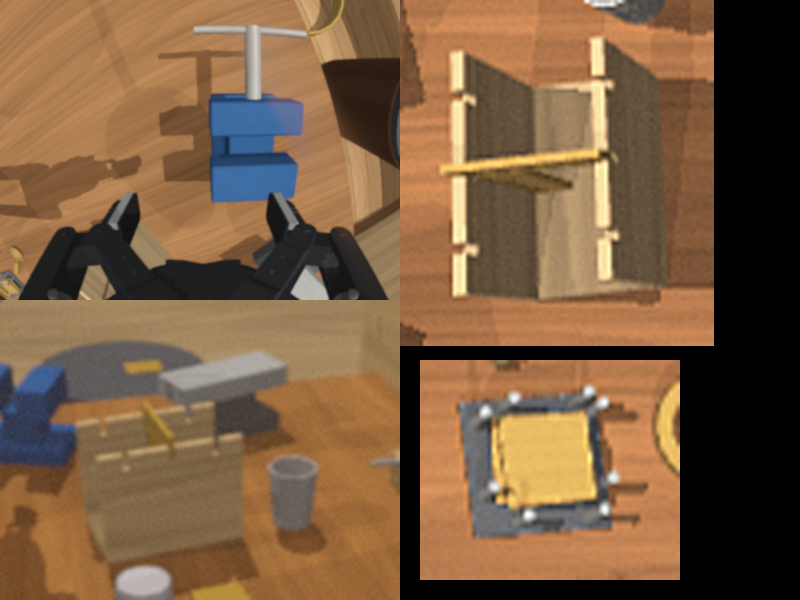

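The far yellow thing lies beyond the table edge on a dark stool, at y > 770, so it isn't a loose blank on the table. That leaves two brass strays: S1 at about (482,122) and S2 at about (483,-107), both at table height. The plate is in the rack's middle notch at about (448,316). I'll move over S2 now and look closer on the way.

Request:
{"fn": "servo_tool", "kwargs": {
  "deltas": [
    {"z": 50},
    {"z": 100},
    {"z": 130,"y": -30,"x": 10,"rz": -0.14},
    {"z": 130,"y": -70,"x": 25,"rz": -0.28},
    {"z": 130,"y": -110,"x": 40,"rz": -0.42},
    {"z": 130,"y": -155,"x": 55,"rz": -0.56},
    {"z": 130,"y": -200,"x": 70,"rz": -0.7},
    {"z": 130,"y": -245,"x": 85,"rz": -0.84},
    {"z": 130,"y": -290,"x": 100,"rz": -0.98},
    {"z": 130,"y": -335,"x": 115,"rz": -1.14}
  ]
}}

```text
invalid input
```

Request:
{"fn": "servo_tool", "kwargs": {
  "deltas": [
    {"y": -45,"x": 15},
    {"y": -90,"x": 30},
    {"y": -135,"x": 45},
    {"y": -180,"x": 60},
    {"y": -225,"x": 75},
    {"y": -270,"x": 90},
    {"y": -310,"x": 100,"z": -40},
    {"y": -340,"x": 109,"z": -80},
    {"y": -340,"x": 109,"z": -80},
    {"y": -340,"x": 109,"z": -80}
  ]
}}

```text
invalid input
```

```bash
python3 - <<'E'
from h import *
s=r.sense();print(s['clock'],s['eef_pos'].round(1),s['tcp_rot'].round(3),s['opening'])
w=cam('wrist');im=r.grab_frame('wrist');np.save('w1.npy',im);np.save('w1c.npy',w,allow_pickle=True)
print(w['eye'],w['orientation'])
for k in ['stray1','pin_block']:
    for d in r.recognise(k,'wrist'):
        b=d['box'];u=(b[0]+b[2]/2,b[1]+b[3]/2);print(k,np.round(b),round(d['conf'],2),atz(w,u,5,True).round())
cv2.imwrite('pics/w1.png',cv2.resize(im,(800,600),interpolation=cv2.INTER_CUBIC))
E
```

```text
1.15 [259.3 568.7 194.1] [3.142 0.    2.714] 1.0025755542939578
[186.18474929 601.1220825  374.13529209] [ 2.82056942e+00 -9.33257501e-04  1.14258960e+00]
pin_block [  0. 347.  34.  37.] 0.67 [ 489. -319.    5.]
```

View pics/w1.png

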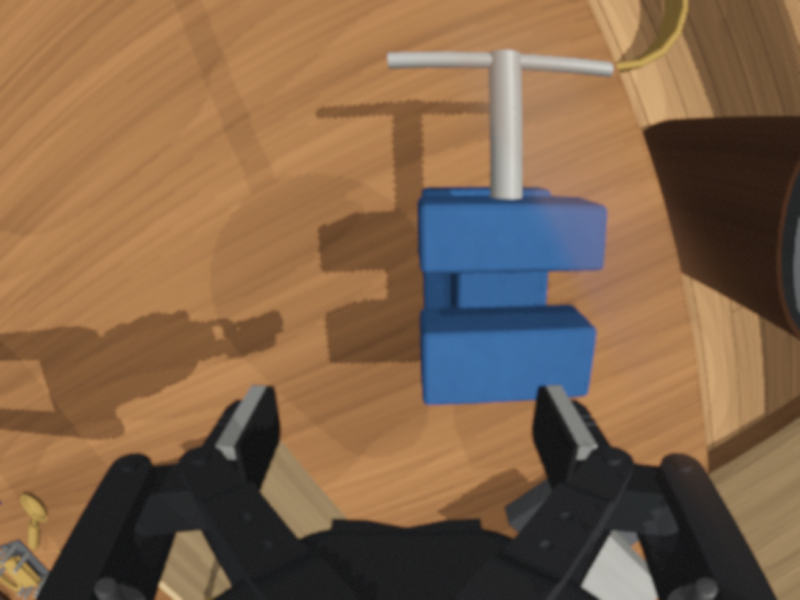

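The move calls were refused, so this picture only shows the vise, with the table edge to its right and the stool beyond it, which confirms the far yellow thing is off the table. I'll try a full row.

Request:
{"fn": "servo_tool", "kwargs": {
  "deltas": [
    {"x": 0,"y": 0,"z": 50,"rx": 0,"ry": 0,"rz": 0,"gripper": 1}
  ],
  "newtons": 40
}}

```text
clock: 1.4
eef_pos: [257.6, 564.9, 238.1]
tcp_rot: [-3.13, -0.0, 2.714]
contact_force: [0.3, 1.0, -0.4]
opening: 1.001
grasp_force: 0.0
```

Request:
{"fn": "servo_tool", "kwargs": {
  "deltas": [
    {"x": 0,"y": 0,"z": 50,"rx": 0,"ry": 0,"rz": 0,"gripper": 1},
    {"x": 0,"y": 0,"z": 80,"rx": 0,"ry": 0,"rz": -0.14,"gripper": 1},
    {"x": 25,"y": -70,"z": 80,"rx": 0,"ry": 0,"rz": -0.28,"gripper": 1},
    {"x": 40,"y": -110,"z": 80,"rx": 0,"ry": 0,"rz": -0.42,"gripper": 1},
    {"x": 55,"y": -155,"z": 80,"rx": 0,"ry": 0,"rz": -0.56,"gripper": 1},
    {"x": 70,"y": -200,"z": 80,"rx": 0,"ry": 0,"rz": -0.7,"gripper": 1},
    {"x": 85,"y": -245,"z": 80,"rx": 0,"ry": 0,"rz": -0.84,"gripper": 1},
    {"x": 100,"y": -290,"z": 80,"rx": 0,"ry": 0,"rz": -0.98,"gripper": 1},
    {"x": 115,"y": -335,"z": 80,"rx": 0,"ry": 0,"rz": -1.14,"gripper": 1}
  ]
}}

```text
clock: 2.3
eef_pos: [373.1, 235.8, 324.3]
tcp_rot: [3.141, -0.0, 1.579]
contact_force: [1.5, 0.4, 0.4]
opening: 1.002
grasp_force: 0.0
```

Request:
{"fn": "servo_tool", "kwargs": {
  "deltas": [
    {"y": -45,"x": 15,"z": 0},
    {"y": -90,"x": 30,"z": 0},
    {"y": -135,"x": 45,"z": 0},
    {"y": -180,"x": 60,"z": 0},
    {"y": -225,"x": 75,"z": 0},
    {"y": -270,"x": 90,"z": 0},
    {"y": -310,"x": 100,"z": -40},
    {"y": -340,"x": 109,"z": -80},
    {"y": -340,"x": 109,"z": -80},
    {"y": -340,"x": 109,"z": -80}
  ],
  "newtons": 40
}}

```text
invalid input
```

Rows need all seven keys. I'll carry on to S2.

Request:
{"fn": "servo_tool", "kwargs": {
  "deltas": [
    {"x": 109,"y": -343,"z": -20,"rx": 0,"ry": 0,"rz": 0,"gripper": 1},
    {"x": 109,"y": -343,"z": -40,"rx": 0,"ry": 0,"rz": 0,"gripper": 1},
    {"x": 109,"y": -343,"z": -60,"rx": 0,"ry": 0,"rz": 0,"gripper": 1},
    {"x": 109,"y": -343,"z": -80,"rx": 0,"ry": 0,"rz": 0,"gripper": 1},
    {"x": 109,"y": -343,"z": -80,"rx": 0,"ry": 0,"rz": 0,"gripper": 1},
    {"x": 109,"y": -343,"z": -80,"rx": 0,"ry": 0,"rz": 0,"gripper": 1},
    {"x": 109,"y": -343,"z": -80,"rx": 0,"ry": 0,"rz": 0,"gripper": 1},
    {"x": 109,"y": -343,"z": -80,"rx": 0,"ry": 0,"rz": 0,"gripper": 1},
    {"x": 109,"y": -343,"z": -80,"rx": 0,"ry": 0,"rz": 0,"gripper": 1}
  ]
}}

```text
clock: 3.2
eef_pos: [481.9, -107.6, 243.0]
tcp_rot: [-3.14, 0.0, 1.581]
contact_force: [-0.3, 0.4, 0.3]
opening: 1.004
grasp_force: 0.0
```

```bash
cat > look.py <<'E'
import sys
from h import *
tag=sys.argv[1]
s=r.sense();print(s['clock'],s['eef_pos'].round(1),s['tcp_rot'].round(3))
w=cam('wrist');im=r.grab_frame('wrist');np.save(tag+'.npy',im)
json.dump({k:np.array(v).tolist() for k,v in w.items()},open(tag+'.json','w'))
for k in sys.argv[2:]:
    for d in r.recognise(k,'wrist'):
        b=d['box'];u=(b[0]+b[2]/2,b[1]+b[3]/2);print(k,np.round(b),round(d['conf'],2),atz(w,u,5,True).round())
cv2.imwrite(f'pics/{tag}.png',cv2.resize(im,(800,600),interpolation=cv2.INTER_CUBIC))
E
python3 look.py w2 stray1 pin_block
```

```text
3.2 [ 481.9 -107.6  243. ] [-3.14   0.     1.581]
stray1 [237.   2.  49.  14.] 0.91 [483.  99.   5.]
stray1 [241. 134.  44.  41.] 0.83 [ 487. -111.    5.]
stray1 [372.   0. 132. 236.] 0.62 [764. -40.   5.]
pin_block [218. 236.  67.  72.] 0.84 [ 471. -306.    5.]
pin_block [157. 123.  71.  86.] 0.52 [ 384. -126.    5.]
```

View pics/w2.png

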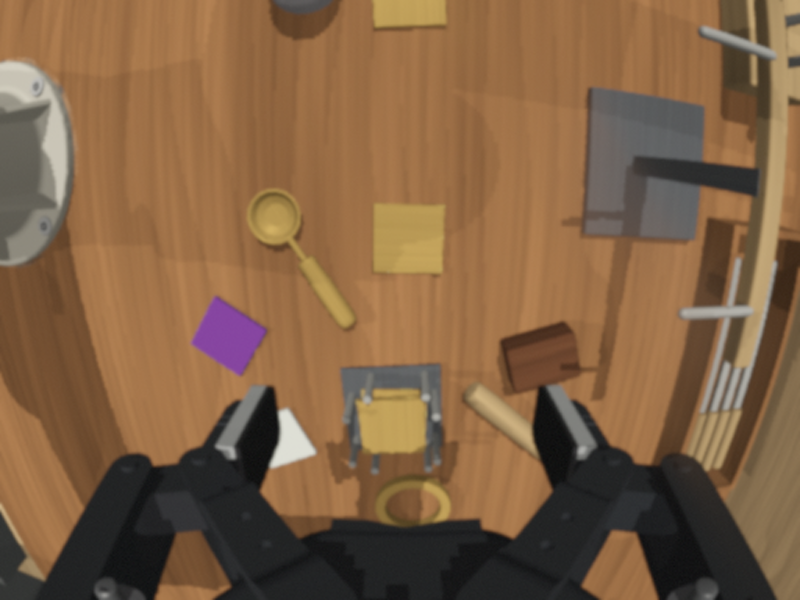

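The wrist view shows S2 at (408,238), S1 at the top edge (410,10), and the pile between its pins at (392,420). Purple is at (229,335) and white at (290,440). I'll rectify this view to planes to measure S2, the block and the pile precisely.

```bash
cat >> h.py <<'E'
def bev(im,c,z,cx,cy,half,res=.5,fish=True):
    """rectified picture of plane z: image right=-y, up=+x"""
    n=int(2*half/res); K=np.array(c['mtx']);Rt=Rm(c['orientation']).T
    v,u=np.mgrid[0:n,0:n]; P=np.stack([cx+half-v*res,cy+half-u*res,np.full(u.shape,float(z))],-1)-np.array(c['eye'])
    p=P@Rt.T; h=np.hypot(p[...,0],p[...,1]); k=np.arctan2(h,p[...,2])/np.maximum(h,1e-9) if fish else 1/p[...,2]
    return cv2.remap(im,(K[0,0]*p[...,0]*k+K[0,2]).astype(np.float32),(K[1,1]*p[...,1]*k+K[1,2]).astype(np.float32),cv2.INTER_CUBIC)
def brass(b):
    h=cv2.cvtColor(b,cv2.COLOR_BGR2HSV); return cv2.inRange(h,(19,110,120),(33,255,255))
def blank(im,c,z,cx,cy,half=55,res=.5,fish=True):
    m=cv2.morphologyEx(brass(bev(im,c,z,cx,cy,half,res,fish)),cv2.MORPH_OPEN,np.ones((5,5)))
    cs,_=cv2.findContours(m,cv2.RETR_EXTERNAL,cv2.CHAIN_APPROX_NONE)
    k=max(cs,key=cv2.contourArea); (u,v),(a,b),t=cv2.minAreaRect(k)
    t=(t+45)%90-45
    return np.round([cx+half-v*res,cy+half-u*res,a*res,b*res,-t],1)   # x,y,w,h,yaw deg (world)
def load(tag): return np.load(tag+'.npy'),json.load(open(tag+'.json'))
E
python3 - <<'E'
from h import *
im,c=load('w2'); t=np.load('top0.npy');tc=cam('top')
for n,x,y,hf in [('S2',483,-109,55),]:
    print(n,'wrist',blank(im,c,5,x,y,hf),'top',blank(t,tc,5,x,y,hf,fish=False))
print('S1 top',blank(t,tc,5,482,122,fish=False))
print('S2 h',tri([ray(c,proj(c,np.r_[blank(im,c,5,483,-109)[:2],5],True),True),ray(tc,proj(tc,np.r_[blank(t,tc,5,483,-109,fish=False)[:2],5]))]))
a=bev(im,c,54,470,-290,70,.35);b=bev(im,c,35,470,-290,70,.35)
for q in(a,b):
    for i in range(0,400,57): cv2.line(q,(i,0),(i,399),(255,255,0),1);cv2.line(q,(0,i),(399,i),(255,255,0),1)
cv2.imwrite('pics/pb.png',np.hstack([a,b]))
E
```

```text
S2 wrist [ 484.5 -107.1   64.3   64.1   -1. ] top [ 483.3 -106.9   64.7   63.    -0.5]
S1 top [481.7 120.7  64.7  62.8   1.7]
S2 h (array([ 484.23190686, -107.47014345,    1.15853504]), [np.float64(0.4572173996900515), np.float64(0.4572173996900019)])
```

View pics/pb.png

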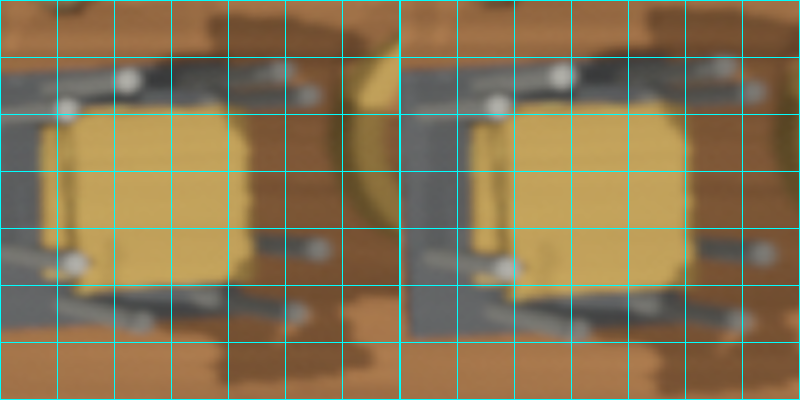

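The pin tops fit the drawing: block centre (477.7, -293.9), yaw +3.5°, opposite-pin spacing 85 mm as specified. The top blank of the pile is at about (470,-289). S2 is at (484.3,-107.3) at table height, so I'll grasp it along x.

Request:
{"fn": "servo_tool", "kwargs": {
  "deltas": [
    {"x": 2,"y": 0,"z": -45,"rx": 0,"ry": 0,"rz": -0.01,"gripper": 1},
    {"x": 2,"y": 0,"z": -90,"rx": 0,"ry": 0,"rz": -0.01,"gripper": 1},
    {"x": 2,"y": 0,"z": -135,"rx": 0,"ry": 0,"rz": -0.01,"gripper": 1},
    {"x": 2,"y": 0,"z": -180,"rx": 0,"ry": 0,"rz": -0.01,"gripper": 1},
    {"x": 2,"y": 0,"z": -215,"rx": 0,"ry": 0,"rz": -0.01,"gripper": 1},
    {"x": 2,"y": 0,"z": -235,"rx": 0,"ry": 0,"rz": -0.01,"gripper": 1},
    {"x": 2,"y": 0,"z": -244,"rx": 0,"ry": 0,"rz": -0.01,"gripper": 1},
    {"x": 2,"y": 0,"z": -247,"rx": 0,"ry": 0,"rz": -0.01,"gripper": 1},
    {"x": 2,"y": 0,"z": -247,"rx": 0,"ry": 0,"rz": -0.01,"gripper": 1}
  ]
}}

```text
clock: 4.25
eef_pos: [484.7, -104.9, -2.1]
tcp_rot: [3.14, 0.0, 1.575]
contact_force: [0.5, -0.7, 0.0]
opening: 1.001
grasp_force: 0.0
```

Request:
{"fn": "servo_tool", "kwargs": {
  "deltas": [
    {"x": 0,"y": 0,"z": 0,"rx": 0,"ry": 0,"rz": 0,"gripper": 0.4},
    {"x": 0,"y": 0,"z": 0,"rx": 0,"ry": 0,"rz": 0,"gripper": 0.3},
    {"x": 0,"y": 0,"z": 0,"rx": 0,"ry": 0,"rz": 0,"gripper": 0.2},
    {"x": 0,"y": 0,"z": 0,"rx": 0,"ry": 0,"rz": 0,"gripper": 0.2},
    {"x": 0,"y": 0,"z": 0,"rx": 0,"ry": 0,"rz": 0,"gripper": 0.2},
    {"x": 0,"y": 0,"z": 0,"rx": 0,"ry": 0,"rz": 0,"gripper": 0.2}
  ],
  "newtons": 40
}}

```text
clock: 4.85
eef_pos: [483.9, -105.4, -2.9]
tcp_rot: [3.142, -0.0, 1.574]
contact_force: [-0.5, -0.2, 0.0]
opening: 0.602
grasp_force: 0.0
```

Request:
{"fn": "servo_tool", "kwargs": {
  "deltas": [
    {"x": 0,"y": -2,"z": 0,"rx": 0,"ry": 0,"rz": 0,"gripper": 0.8},
    {"x": 0,"y": -2,"z": 0,"rx": 0,"ry": 0,"rz": 0,"gripper": 0.8},
    {"x": 0,"y": -2,"z": -1,"rx": 0,"ry": 0,"rz": 0,"gripper": 0.8},
    {"x": 0,"y": -2,"z": -2,"rx": 0,"ry": 0,"rz": 0,"gripper": 0.8},
    {"x": 0,"y": -2,"z": -3,"rx": 0,"ry": 0,"rz": 0,"gripper": 0.8},
    {"x": 0,"y": -2,"z": -3,"rx": 0,"ry": 0,"rz": 0,"gripper": 0.8}
  ]
}}

```text
clock: 5.45
eef_pos: [483.8, -107.3, -6.1]
tcp_rot: [-3.141, -0.0, 1.574]
contact_force: [0.0, -0.0, 0.3]
opening: 0.9
grasp_force: 0.0
```

Request:
{"fn": "servo_tool", "kwargs": {
  "deltas": [
    {"x": 0,"y": 0,"z": 0,"rx": 0,"ry": 0,"rz": 0,"gripper": 0.5},
    {"x": 0,"y": 0,"z": 0,"rx": 0,"ry": 0,"rz": 0,"gripper": 0.3},
    {"x": 0,"y": 0,"z": 0,"rx": 0,"ry": 0,"rz": 0,"gripper": 0.3},
    {"x": 0,"y": 0,"z": 0,"rx": 0,"ry": 0,"rz": 0,"gripper": 0.3}
  ]
}}

```text
clock: 5.85
eef_pos: [483.9, -107.3, -5.9]
tcp_rot: [-3.142, -0.0, 1.574]
contact_force: [-0.7, 0.4, 1.0]
opening: 0.653
grasp_force: 0.0
```

```bash
python3 - <<'E'
from h import *
s=r.sense();print(s['clock'],s['eef_pos'].round(1),s['opening'],s['contact_force'])
c=cam('wrist');im=r.grab_frame('wrist');cv2.imwrite('pics/w3.png',cv2.resize(im,(800,600)))
E
```

```text
5.85 [ 483.9 -107.3   -5.9] 0.6534413235133971 [-0.68206462  0.36303588  0.96196807]
```

View pics/w3.png

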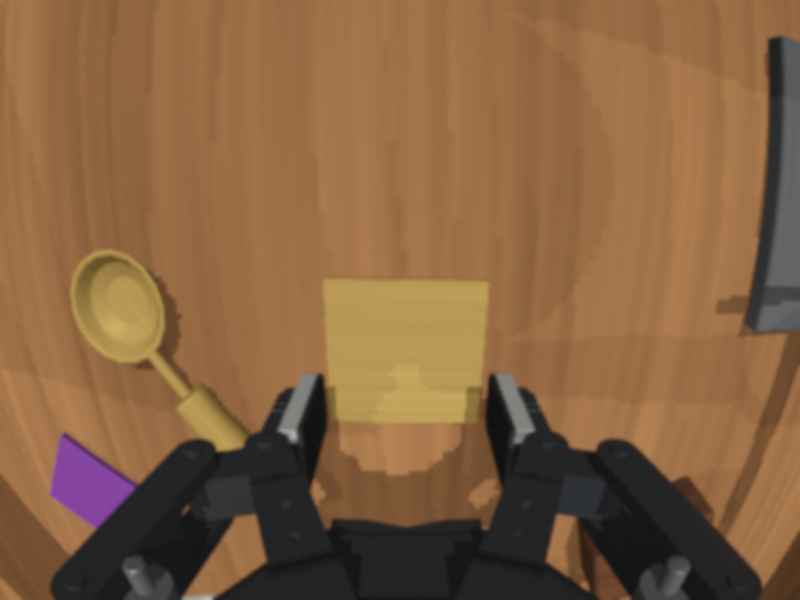

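The blank shows at (406,350), with both tips just beside its -y half near (310,400) and (505,400), a little open still. I'll recompute the blank's pose from this close view.

```bash
python3 - <<'E'
from h import *
c=cam('wrist');im=r.grab_frame('wrist')
for uv in [(325,280),(488,283),(478,423),(338,423),(303,435),(322,376),(489,376),(510,440)]:
    u=np.array(uv)*.64; print(uv,[atz(c,u,z,True).round(1)[:2] for z in (0,5,10)])
print(c['eye'],c['orientation'],[ (proj(c,[483.9+s*32,-107.3+e,z],True)/.64).round() for s in(-1,1) for e in(-11,11) for z in(2,10)])
E
```

```text
(325, 280) [array([452.9, -77. ]), array([453.8, -75.6]), array([454.7, -74.1])]
(488, 283) [array([517.1, -78. ]), array([516.2, -76.6]), array([515.2, -75.1])]
(478, 423) [array([ 517.3, -143.2]), array([ 516.3, -139.9]), array([ 515.4, -136.6])]
(338, 423) [array([ 454.5, -143.3]), array([ 455.4, -140. ]), array([ 456.2, -136.6])]
(303, 435) [array([ 437.6, -150.7]), array([ 439. , -147.1]), array([ 440.3, -143.6])]
(322, 376) [array([ 449.1, -119.4]), array([ 450.1, -116.8]), array([ 451.1, -114.1])]
(489, 376) [array([ 520.3, -119.3]), array([ 519.3, -116.6]), array([ 518.2, -114. ])]
(510, 440) [array([ 533.2, -153.4]), array([ 531.8, -149.8]), array([ 530.4, -146.2])]
[484.34665263 -27.47189714 174.16388202] [ 2.82157688e+00 -7.10719355e-04  2.59660304e-03] [array([328., 376.]), array([325., 385.]), array([324., 328.]), array([321., 335.]), array([480., 376.]), array([483., 385.]), array([483., 328.]), array([486., 336.])]
```

```bash
python3 - <<'E'
from h import *
im,c=load('w2')
T=np.array([481.9,-107.6,243])
for dz in (0,13,20,40): print('w2',dz,[(proj(c,T+[s*42.5,e,dz],True)/.64).round() for s in(-1,) for e in(-11,11)])
c=cam('wrist');T=np.array(r.sense()['eef_pos'])
for hw in(28,32,36):
  for dz in (6,20,40): print('w3',hw,dz,[(proj(c,T+[s*hw,e,dz],True)/.64).round() for s in(-1,) for e in(-11,11)])
im=r.grab_frame('wrist');cv2.imwrite('pics/w3c.png',cv2.resize(im[200:320,160:352],(800,500),interpolation=cv2.INTER_CUBIC))
E
```

```text
w2 0 [array([307., 367.]), array([303., 320.])]
w2 13 [array([301., 380.]), array([297., 331.])]
w2 20 [array([297., 389.]), array([293., 338.])]
w2 40 [array([286., 415.]), array([280., 361.])]
w3 28 6 [array([338., 374.]), array([335., 326.])]
w3 28 20 [array([333., 390.]), array([330., 340.])]
w3 28 40 [array([326., 417.]), array([321., 363.])]
w3 32 6 [array([328., 374.]), array([325., 326.])]
w3 32 20 [array([323., 390.]), array([319., 339.])]
w3 32 40 [array([315., 417.]), array([309., 362.])]
w3 36 6 [array([319., 374.]), array([316., 326.])]
w3 36 20 [array([313., 390.]), array([309., 339.])]
w3 36 40 [array([304., 417.]), array([298., 362.])]
```

View pics/w3c.png

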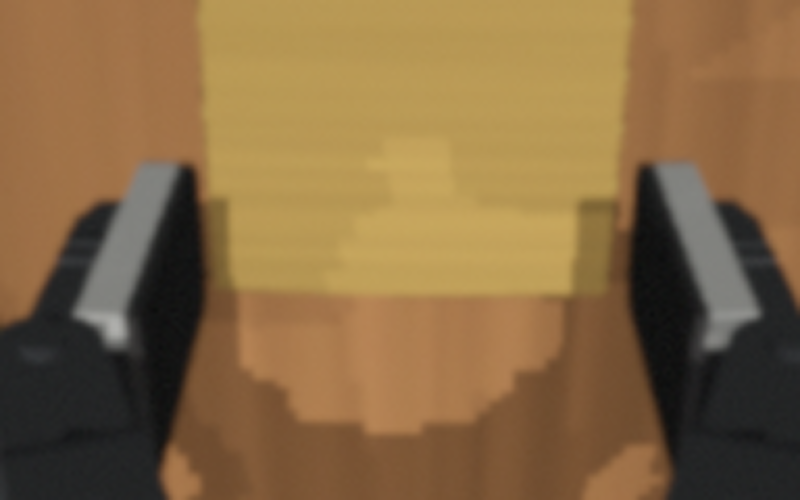

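Fitting the tip and its shadow in the crop (tip corner at (190,165), shadow strips at (215,240) and (600,240)) shows the tips hovering over the blank, higher than the TCP reading suggests. I'll open and feel downward.

Request:
{"fn": "servo_tool", "kwargs": {
  "deltas": [
    {"x": 1,"y": 0,"z": 0,"rx": 0,"ry": 0,"rz": 0,"gripper": 0.9},
    {"x": 1,"y": 0,"z": 0,"rx": 0,"ry": 0,"rz": 0,"gripper": 0.9},
    {"x": 1,"y": 0,"z": -2,"rx": 0,"ry": 0,"rz": 0,"gripper": 0.9},
    {"x": 1,"y": 0,"z": -3,"rx": 0,"ry": 0,"rz": 0,"gripper": 0.9},
    {"x": 1,"y": 0,"z": -4,"rx": 0,"ry": 0,"rz": 0,"gripper": 0.9},
    {"x": 1,"y": 0,"z": -5,"rx": 0,"ry": 0,"rz": 0,"gripper": 0.9},
    {"x": 1,"y": 0,"z": -5,"rx": 0,"ry": 0,"rz": 0,"gripper": 0.9}
  ]
}}

```text
clock: 6.7
eef_pos: [484.8, -107.3, -11.1]
tcp_rot: [-3.141, -0.0, 1.574]
contact_force: [-0.5, -0.2, 0.3]
opening: 0.953
grasp_force: 0.0
```

Request:
{"fn": "servo_tool", "kwargs": {
  "deltas": [
    {"x": 0,"y": 0,"z": -1,"rx": 0,"ry": 0,"rz": 0,"gripper": 0.9},
    {"x": 0,"y": 0,"z": -2,"rx": 0,"ry": 0,"rz": 0,"gripper": 0.9},
    {"x": 0,"y": 0,"z": -3,"rx": 0,"ry": 0,"rz": 0,"gripper": 0.9},
    {"x": 0,"y": 0,"z": -4,"rx": 0,"ry": 0,"rz": 0,"gripper": 0.9},
    {"x": 0,"y": 0,"z": -5,"rx": 0,"ry": 0,"rz": 0,"gripper": 0.9},
    {"x": 0,"y": 0,"z": -5,"rx": 0,"ry": 0,"rz": 0,"gripper": 0.9}
  ]
}}

```text
clock: 7.3
eef_pos: [484.9, -107.3, -16.1]
tcp_rot: [-3.141, -0.0, 1.574]
contact_force: [0.8, -0.0, 0.5]
opening: 0.945
grasp_force: 0.0
```

Request:
{"fn": "servo_tool", "kwargs": {
  "deltas": [
    {"x": 0,"y": 0,"z": -2,"rx": 0,"ry": 0,"rz": 0,"gripper": 0.9},
    {"x": 0,"y": 0,"z": -4,"rx": 0,"ry": 0,"rz": 0,"gripper": 0.9},
    {"x": 0,"y": 0,"z": -6,"rx": 0,"ry": 0,"rz": 0,"gripper": 0.9},
    {"x": 0,"y": 0,"z": -8,"rx": 0,"ry": 0,"rz": 0,"gripper": 0.9},
    {"x": 0,"y": 0,"z": -8,"rx": 0,"ry": 0,"rz": 0,"gripper": 0.9}
  ]
}}

```text
clock: 7.8
eef_pos: [484.7, -107.3, -24.2]
tcp_rot: [-3.141, -0.0, 1.574]
contact_force: [-0.6, 0.1, 0.2]
opening: 0.948
grasp_force: 0.0
```

```bash
python3 - <<'E'
from h import *
s=r.sense();print(s['clock'],s['eef_pos'].round(1),s['opening'],s['contact_force'].round(1),s['qpos'].round(3))
c=cam('wrist');im=r.grab_frame('wrist');sd=r.grab_frame('side');sc=cam('side')
p=proj(sc,s['eef_pos']+[0,0,30]).astype(int);print(p,c['eye'])
q=sd[p[1]-60:p[1]+60,p[0]-80:p[0]+80]
o=np.hstack([cv2.resize(im[200:320,160:352],(400,250),interpolation=cv2.INTER_CUBIC),cv2.resize(q,(400,250),interpolation=cv2.INTER_CUBIC)])
cv2.imwrite('pics/w4.png',o)
E
```

```text
7.8 [ 484.7 -107.3  -24.2] 0.9475021911554075 [-0.6  0.1  0.2] [-0.221  0.486  2.054 -0.     0.602 -0.224]
[253 246] [485.18876658 -27.44044019 155.81775337]
```

View pics/w4.png

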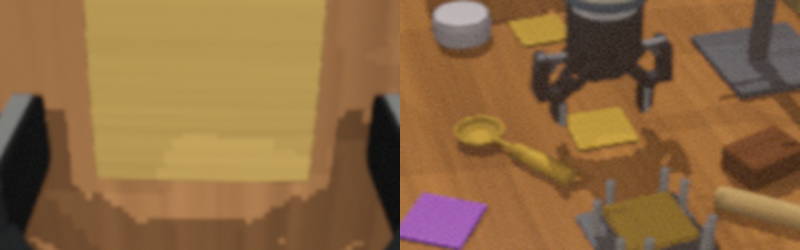

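```bash
python3 - <<'E'
from h import *
c=cam('side')
for uv in [(237.8,245.5),(271,238.8)]:
    e,d=ray(c,uv)
    for y in(-118,-107,-96): print(uv,y,(e+d*(y-e[1])/d[1]).round(1))
E
```

```text
(237.8, 245.5) -118 [ 438.4 -118.    28.5]
(237.8, 245.5) -107 [ 441.6 -107.    18.5]
(237.8, 245.5) -96 [444.8 -96.    8.5]
(271, 238.8) -118 [ 528.  -118.    28.3]
(271, 238.8) -107 [ 532.6 -107.    18.3]
(271, 238.8) -96 [537.2 -96.    8.3]
```

The side camera puts the open tips at about z 18–28 with TCP z at -24, so the real tips sit about 45 mm behind the reported TCP. I'll keep feeling down to the table.

Request:
{"fn": "servo_tool", "kwargs": {
  "deltas": [
    {"x": 0,"y": 0,"z": -3,"rx": 0,"ry": 0,"rz": 0,"gripper": 0.7},
    {"x": 0,"y": 0,"z": -6,"rx": 0,"ry": 0,"rz": 0,"gripper": 0.7},
    {"x": 0,"y": 0,"z": -9,"rx": 0,"ry": 0,"rz": 0,"gripper": 0.7},
    {"x": 0,"y": 0,"z": -10,"rx": 0,"ry": 0,"rz": 0,"gripper": 0.7},
    {"x": 0,"y": 0,"z": -11,"rx": 0,"ry": 0,"rz": 0,"gripper": 0.7},
    {"x": 0,"y": 0,"z": -12,"rx": 0,"ry": 0,"rz": 0,"gripper": 0.7},
    {"x": 0,"y": 0,"z": -12,"rx": 0,"ry": 0,"rz": 0,"gripper": 0.7}
  ]
}}

```text
clock: 8.6
eef_pos: [484.9, -107.3, -36.0]
tcp_rot: [-3.141, -0.0, 1.574]
contact_force: [-0.5, -0.5, 0.1]
opening: 0.851
grasp_force: 0.0
```

Request:
{"fn": "servo_tool", "kwargs": {
  "deltas": [
    {"x": 0,"y": 0,"z": -1,"rx": 0,"ry": 0,"rz": 0,"gripper": 0.7},
    {"x": 0,"y": 0,"z": -2,"rx": 0,"ry": 0,"rz": 0,"gripper": 0.7},
    {"x": 0,"y": 0,"z": -3,"rx": 0,"ry": 0,"rz": 0,"gripper": 0.7},
    {"x": 0,"y": 0,"z": -4,"rx": 0,"ry": 0,"rz": 0,"gripper": 0.7},
    {"x": 0,"y": 0,"z": -4,"rx": 0,"ry": 0,"rz": 0,"gripper": 0.7}
  ]
}}

```text
clock: 9.1
eef_pos: [484.9, -107.3, -40.0]
tcp_rot: [-3.141, -0.0, 1.574]
contact_force: [0.9, 0.2, 0.2]
opening: 0.848
grasp_force: 0.0
```

Request:
{"fn": "servo_tool", "kwargs": {
  "deltas": [
    {"x": 0,"y": 0,"z": 0,"rx": 0,"ry": 0,"rz": 0,"gripper": 0.4},
    {"x": 0,"y": 0,"z": 0,"rx": 0,"ry": 0,"rz": 0,"gripper": 0.2},
    {"x": 0,"y": 0,"z": 0,"rx": 0,"ry": 0,"rz": 0,"gripper": 0.2},
    {"x": 0,"y": 0,"z": 0,"rx": 0,"ry": 0,"rz": 0,"gripper": 0.2}
  ]
}}

```text
clock: 9.5
eef_pos: [484.9, -107.3, -39.4]
tcp_rot: [-3.142, -0.0, 1.574]
contact_force: [-2.2, 0.3, 8.7]
opening: 0.719
grasp_force: 41.2
```

```bash
python3 - <<'E'
from h import *
s=r.sense();c=cam('wrist');im=r.grab_frame('wrist')
cv2.imwrite('pics/w5.png',cv2.resize(im[200:320,160:352],(800,500),interpolation=cv2.INTER_CUBIC))
print(s['eef_pos'],c['eye'],c['eye']-s['eef_pos'])
E
```

```text
[ 484.88243993 -107.30890492  -39.38296264] [485.27547098 -27.45746611 140.66610099] [  0.39303105  79.85143881 180.04906363]
```

View pics/w5.png

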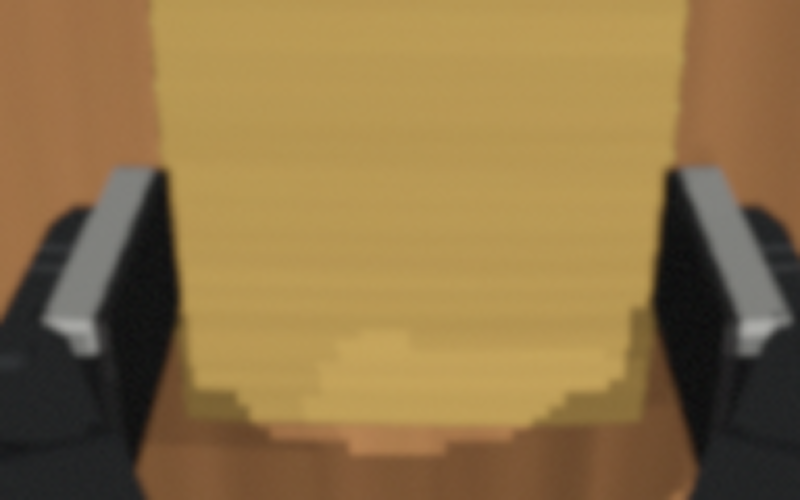

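Gripped: 41 N at opening 0.72, tips at the table with TCP reading z = -39.4. Now I'll carry it to the pile.

Request:
{"fn": "servo_tool", "kwargs": {
  "deltas": [
    {"x": 0,"y": 0,"z": 20,"rx": 0,"ry": 0,"rz": 0,"gripper": 0.2},
    {"x": 0,"y": 0,"z": 50,"rx": 0,"ry": 0,"rz": 0,"gripper": 0.2},
    {"x": 0,"y": 0,"z": 85,"rx": 0,"ry": 0,"rz": 0,"gripper": 0.2},
    {"x": -3,"y": -40,"z": 85,"rx": 0,"ry": 0,"rz": 0.02,"gripper": 0.2},
    {"x": -6,"y": -80,"z": 85,"rx": 0,"ry": 0,"rz": 0.04,"gripper": 0.2},
    {"x": -9,"y": -120,"z": 85,"rx": 0,"ry": 0,"rz": 0.058,"gripper": 0.2},
    {"x": -12,"y": -155,"z": 85,"rx": 0,"ry": 0,"rz": 0.058,"gripper": 0.2},
    {"x": -13,"y": -182,"z": 85,"rx": 0,"ry": 0,"rz": 0.058,"gripper": 0.2},
    {"x": -13,"y": -182,"z": 85,"rx": 0,"ry": 0,"rz": 0.058,"gripper": 0.2},
    {"x": -13,"y": -182,"z": 85,"rx": 0,"ry": 0,"rz": 0.058,"gripper": 0.2}
  ]
}}

```text
clock: 10.55
eef_pos: [471.3, -289.3, 44.7]
tcp_rot: [-3.141, -0.001, 1.63]
contact_force: [1.0, 0.1, -2.6]
opening: 0.719
grasp_force: 44.0
```

Request:
{"fn": "servo_tool", "kwargs": {
  "deltas": [
    {"x": 0,"y": 0,"z": -20,"rx": 0,"ry": 0,"rz": 0,"gripper": 0.2},
    {"x": 0,"y": 0,"z": -35,"rx": 0,"ry": 0,"rz": 0,"gripper": 0.2},
    {"x": 0,"y": 0,"z": -42,"rx": 0,"ry": 0,"rz": 0,"gripper": 0.2},
    {"x": 0,"y": 0,"z": -46,"rx": 0,"ry": 0,"rz": 0,"gripper": 0.2},
    {"x": 0,"y": 0,"z": -48,"rx": 0,"ry": 0,"rz": 0,"gripper": 0.2},
    {"x": 0,"y": 0,"z": -48,"rx": 0,"ry": 0,"rz": 0,"gripper": 0.2}
  ]
}}

```text
clock: 11.15
eef_pos: [472.1, -289.2, -2.8]
tcp_rot: [3.142, 0.0, 1.632]
contact_force: [-0.4, -0.8, -1.4]
opening: 0.716
grasp_force: 44.1
```

Request:
{"fn": "servo_tool", "kwargs": {
  "deltas": [
    {"x": 0,"y": 0,"z": -1,"rx": 0,"ry": 0,"rz": 0,"gripper": 0.2},
    {"x": 0,"y": 0,"z": -1,"rx": 0,"ry": 0,"rz": 0,"gripper": 0.6},
    {"x": 0,"y": 0,"z": -1,"rx": 0,"ry": 0,"rz": 0,"gripper": 0.75},
    {"x": 0,"y": 0,"z": -1,"rx": 0,"ry": 0,"rz": 0,"gripper": 0.75},
    {"x": 0,"y": 0,"z": 30,"rx": 0,"ry": 0,"rz": 0,"gripper": 0.75},
    {"x": 0,"y": 0,"z": 80,"rx": 0,"ry": 0,"rz": 0,"gripper": 1},
    {"x": 0,"y": 30,"z": 130,"rx": 0,"ry": 0,"rz": 0,"gripper": 1},
    {"x": 0,"y": 60,"z": 160,"rx": 0,"ry": 0,"rz": 0,"gripper": 1},
    {"x": 0,"y": 60,"z": 160,"rx": 0,"ry": 0,"rz": 0,"gripper": 1}
  ]
}}

```text
clock: 12.05
eef_pos: [474.4, -228.0, 162.2]
tcp_rot: [3.135, 0.003, 1.633]
contact_force: [-0.1, 0.1, 0.2]
opening: 1.0
grasp_force: 0.0
```

Request:
{"fn": "servo_tool", "kwargs": {
  "deltas": [
    {"x": 1,"y": 50,"z": 0,"rx": 0,"ry": 0,"rz": -0.05,"gripper": 1},
    {"x": 3,"y": 100,"z": 0,"rx": 0,"ry": 0,"rz": -0.06,"gripper": 1},
    {"x": 5,"y": 150,"z": 0,"rx": 0,"ry": 0,"rz": -0.06,"gripper": 1},
    {"x": 8,"y": 200,"z": 0,"rx": 0,"ry": 0,"rz": -0.06,"gripper": 1},
    {"x": 10,"y": 250,"z": 0,"rx": 0,"ry": 0,"rz": -0.06,"gripper": 1},
    {"x": 10,"y": 300,"z": 0,"rx": 0,"ry": 0,"rz": -0.06,"gripper": 1},
    {"x": 10,"y": 320,"z": 0,"rx": 0,"ry": 0,"rz": -0.06,"gripper": 1},
    {"x": 10,"y": 320,"z": 0,"rx": 0,"ry": 0,"rz": -0.06,"gripper": 1},
    {"x": 10,"y": 320,"z": 0,"rx": 0,"ry": 0,"rz": -0.06,"gripper": 1}
  ]
}}

```text
clock: 12.95
eef_pos: [481.7, 90.5, 156.7]
tcp_rot: [-3.141, 0.001, 1.573]
contact_force: [-0.1, -0.3, -0.9]
opening: 0.999
grasp_force: 0.0
```

```bash
python3 look.py w6 stray1 && python3 - <<'E'
from h import *
im,c=load('w6');tc=cam('top');t=r.grab_frame('top')
print('S1',blank(im,c,5,482,121),blank(t,tc,5,482,121,fish=False))
print('pile top',blank(t,tc,40,472,-290,50,fish=False))
E
```

```text
12.95 [481.7  90.5 156.7] [-3.141e+00  1.000e-03  1.573e+00]
stray1 [229. 112.  62.  55.] 0.8 [483. 122.   5.]Traceback (most recent call last):
  File "<stdin>", line 3, in <module>
  File "h.py", line 39, in blank
    k=max(cs,key=cv2.contourArea); (u,v),(a,b),t=cv2.minAreaRect(k)
ValueError: max() iterable argument is empty
```

```bash
python3 - <<'E'
from h import *
im,c=load('w6');tc=cam('top');t=r.grab_frame('top')
print('S1',blank(im,c,5,482,121))
b=cv2.cvtColor(bev(t,tc,40,472,-290,50,.5,False),cv2.COLOR_BGR2HSV);print(b[100,100],b[70,100],b[100,70])
m=cv2.inRange(b,(15,60,80),(35,255,255));cv2.imwrite('pics/top2.png',bev(t,tc,40,472,-290,50,.25,False))
E
```

```text
S1 [482.5 120.9  64.9  64.4   2.9]
[ 18 151 154] [ 18 148 152] [ 19 146 152]
```

View pics/top2.png

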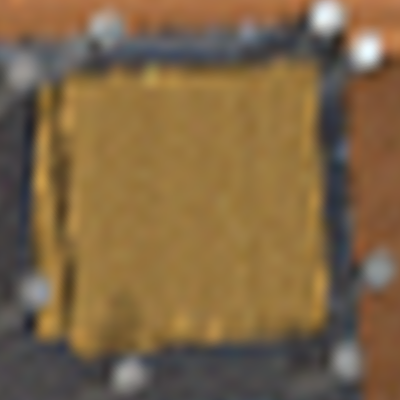

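The top view (rectified) shows S2 lying on the ragged pile between the pins, still offset towards -x/+y. S1 is at (482.5,120.9), yaw +2.9°. I'll check the tin's clearance to the -x finger.

```bash
python3 - <<'E'
from h import *
tc=cam('top');print(atz(tc,np.array((301,384))*.64,40).round())
im,c=load('w6');r.grab_frame('wrist')
for d in r.recognise('wax_tin','wrist'):
    b=d['box'];print(b,d['conf'],[atz(c,(b[0]+b[2]*f,b[1]+b[3]/2),40,True).round() for f in(0,.5,1)])
E
```

```text
[387. 138.  40.]
[140.1, 97.8, 67.9, 64.0] 0.75 [array([357., 141.,  40.]), array([395., 139.,  40.]), array([430., 138.,  40.])]
[360.2, 1.1, 84.4, 21.1] 0.5 [array([584., 265.,  40.]), array([633., 273.,  40.]), array([690., 286.,  40.])]
```

Clearance to the tin is about 7 mm. I'll grip 6 mm towards -y of centre to add margin.

Request:
{"fn": "servo_tool", "kwargs": {
  "deltas": [
    {"x": 1,"y": 24,"z": -40,"rx": 0,"ry": 0,"rz": 0.05,"gripper": 0.65},
    {"x": 1,"y": 24,"z": -80,"rx": 0,"ry": 0,"rz": 0.05,"gripper": 0.65},
    {"x": 1,"y": 24,"z": -120,"rx": 0,"ry": 0,"rz": 0.05,"gripper": 0.65},
    {"x": 1,"y": 24,"z": -155,"rx": 0,"ry": 0,"rz": 0.05,"gripper": 0.65},
    {"x": 1,"y": 24,"z": -180,"rx": 0,"ry": 0,"rz": 0.05,"gripper": 0.65},
    {"x": 1,"y": 24,"z": -190,"rx": 0,"ry": 0,"rz": 0.05,"gripper": 0.65},
    {"x": 1,"y": 24,"z": -195,"rx": 0,"ry": 0,"rz": 0.05,"gripper": 0.65},
    {"x": 1,"y": 24,"z": -195,"rx": 0,"ry": 0,"rz": 0.05,"gripper": 0.65}
  ]
}}

```text
clock: 14.05
eef_pos: [483.4, 114.5, -37.6]
tcp_rot: [3.141, -0.0, 1.621]
contact_force: [-0.0, -0.3, 0.3]
opening: 0.827
grasp_force: 0.0
```

Request:
{"fn": "servo_tool", "kwargs": {
  "deltas": [
    {"x": 0,"y": 0,"z": 0,"rx": 0,"ry": 0,"rz": 0,"gripper": 0.4},
    {"x": 0,"y": 0,"z": 0,"rx": 0,"ry": 0,"rz": 0,"gripper": 0.2},
    {"x": 0,"y": 0,"z": 0,"rx": 0,"ry": 0,"rz": 0,"gripper": 0.2},
    {"x": 0,"y": 0,"z": 0,"rx": 0,"ry": 0,"rz": 0,"gripper": 0.2}
  ]
}}

```text
clock: 14.45
eef_pos: [484.2, 114.9, -35.5]
tcp_rot: [3.139, -0.0, 1.622]
contact_force: [-3.3, -2.7, 19.9]
opening: 0.601
grasp_force: 9.8
```

The fingers rode up over the edge because they were 2 mm too high. I'll reopen, re-measure and go lower.

Request:
{"fn": "servo_tool", "kwargs": {
  "deltas": [
    {"x": 0,"y": 0,"z": 0,"rx": 0,"ry": 0,"rz": 0,"gripper": 0.65},
    {"x": 0,"y": 0,"z": 0,"rx": 0,"ry": 0,"rz": 0,"gripper": 0.65},
    {"x": 0,"y": 0,"z": 40,"rx": 0,"ry": 0,"rz": 0,"gripper": 0.7},
    {"x": 0,"y": 0,"z": 80,"rx": 0,"ry": 0,"rz": 0,"gripper": 0.7},
    {"x": 0,"y": 0,"z": 80,"rx": 0,"ry": 0,"rz": 0,"gripper": 0.7},
    {"x": 0,"y": 0,"z": 80,"rx": 0,"ry": 0,"rz": 0,"gripper": 0.7}
  ]
}}

```text
clock: 15.05
eef_pos: [483.9, 114.9, 43.2]
tcp_rot: [3.139, -0.0, 1.622]
contact_force: [-0.2, 0.4, -0.6]
opening: 0.851
grasp_force: 0.0
```

```bash
python3 look.py w7 stray1 && python3 - <<'E'
from h import *
im,c=load('w7');print('S1',blank(im,c,5,482,121),blank(im,c,5,482,121,75))
E
```

```text
15.05 [483.9 114.9  43.2] [ 3.139 -0.     1.622]
stray1 [214. 155.  87.  74.] 0.72 [483. 122.   5.]
stray1 [123. 345.  35.  28.] 0.5 [354. -92.   5.]
S1 [482.2 121.   64.   64.4   2.9] [482.2 121.   64.   64.4   2.9]
```

Request:
{"fn": "servo_tool", "kwargs": {
  "deltas": [
    {"x": -1.5,"y": 0,"z": -40,"rx": 0,"ry": 0,"rz": 0,"gripper": 0.7},
    {"x": -1.5,"y": 0,"z": -70,"rx": 0,"ry": 0,"rz": 0,"gripper": 0.7},
    {"x": -1.5,"y": 0,"z": -80,"rx": 0,"ry": 0,"rz": 0,"gripper": 0.7},
    {"x": -1.5,"y": 0,"z": -83,"rx": 0,"ry": 0,"rz": 0,"gripper": 0.7},
    {"x": -1.5,"y": 0,"z": -83,"rx": 0,"ry": 0,"rz": 0,"gripper": 0.7}
  ]
}}

```text
clock: 15.65
eef_pos: [481.3, 114.6, -41.1]
tcp_rot: [-3.141, 0.0, 1.622]
contact_force: [-0.2, -0.0, 0.1]
opening: 0.851
grasp_force: 0.0
```

Request:
{"fn": "servo_tool", "kwargs": {
  "deltas": [
    {"x": 0,"y": 0,"z": 0,"rx": 0,"ry": 0,"rz": 0,"gripper": 0.4},
    {"x": 0,"y": 0,"z": 0,"rx": 0,"ry": 0,"rz": 0,"gripper": 0.3},
    {"x": 0,"y": 0,"z": 0,"rx": 0,"ry": 0,"rz": 0,"gripper": 0.3},
    {"x": 0,"y": 0,"z": 0,"rx": 0,"ry": 0,"rz": 0,"gripper": 0.3}
  ]
}}

```text
clock: 16.05
eef_pos: [482.1, 114.8, -39.6]
tcp_rot: [3.14, -0.0, 1.622]
contact_force: [-2.4, -0.2, 7.3]
opening: 0.717
grasp_force: 43.2
```

Request:
{"fn": "servo_tool", "kwargs": {
  "deltas": [
    {"x": 0,"y": 0,"z": 30,"rx": 0,"ry": 0,"rz": 0,"gripper": 0.3},
    {"x": 0,"y": 0,"z": 70,"rx": 0,"ry": 0,"rz": 0,"gripper": 0.3},
    {"x": 0,"y": -30,"z": 95,"rx": 0,"ry": 0,"rz": 0,"gripper": 0.3},
    {"x": 0,"y": -70,"z": 95,"rx": 0,"ry": 0,"rz": 0,"gripper": 0.3},
    {"x": 0,"y": -115,"z": 95,"rx": 0,"ry": 0,"rz": 0,"gripper": 0.3},
    {"x": -2,"y": -160,"z": 95,"rx": 0,"ry": 0,"rz": 0,"gripper": 0.3},
    {"x": -4,"y": -205,"z": 95,"rx": 0,"ry": 0,"rz": 0,"gripper": 0.3},
    {"x": -6,"y": -250,"z": 95,"rx": 0,"ry": 0,"rz": 0,"gripper": 0.3},
    {"x": -8,"y": -295,"z": 95,"rx": 0,"ry": 0,"rz": 0.01,"gripper": 0.3},
    {"x": -9,"y": -335,"z": 95,"rx": 0,"ry": 0,"rz": 0.01,"gripper": 0.3}
  ]
}}

```text
clock: 17.05
eef_pos: [472.4, -222.7, 55.1]
tcp_rot: [3.14, 0.001, 1.632]
contact_force: [0.6, 0.8, -0.4]
opening: 0.718
grasp_force: 43.9
```

Request:
{"fn": "servo_tool", "kwargs": {
  "deltas": [
    {"x": -1,"y": -40,"z": 0,"rx": 0,"ry": 0,"rz": 0,"gripper": 0.3},
    {"x": -1,"y": -68,"z": 0,"rx": 0,"ry": 0,"rz": 0,"gripper": 0.3},
    {"x": -1,"y": -76,"z": 0,"rx": 0,"ry": 0,"rz": 0,"gripper": 0.3},
    {"x": -1,"y": -76,"z": -10,"rx": 0,"ry": 0,"rz": 0,"gripper": 0.3},
    {"x": -1,"y": -76,"z": -30,"rx": 0,"ry": 0,"rz": 0,"gripper": 0.3},
    {"x": -1,"y": -76,"z": -44,"rx": 0,"ry": 0,"rz": 0,"gripper": 0.3},
    {"x": -1,"y": -76,"z": -50,"rx": 0,"ry": 0,"rz": 0,"gripper": 0.3},
    {"x": -1,"y": -76,"z": -50,"rx": 0,"ry": 0,"rz": 0,"gripper": 0.3}
  ]
}}

```text
clock: 17.85
eef_pos: [470.8, -295.0, 3.0]
tcp_rot: [-3.14, -0.001, 1.633]
contact_force: [-0.0, -1.6, -0.9]
opening: 0.722
grasp_force: 43.9
```

Request:
{"fn": "servo_tool", "kwargs": {
  "deltas": [
    {"x": 0,"y": 0,"z": -2,"rx": 0,"ry": 0,"rz": 0,"gripper": 0.3},
    {"x": 0,"y": 0,"z": -2,"rx": 0,"ry": 0,"rz": 0,"gripper": 0.6},
    {"x": 0,"y": 0,"z": -2,"rx": 0,"ry": 0,"rz": 0,"gripper": 0.75},
    {"x": 0,"y": 0,"z": -2,"rx": 0,"ry": 0,"rz": 0,"gripper": 0.75},
    {"x": 0,"y": 0,"z": 30,"rx": 0,"ry": 0,"rz": 0,"gripper": 0.75},
    {"x": 0,"y": -10,"z": 70,"rx": 0,"ry": 0,"rz": 0,"gripper": 1},
    {"x": 0,"y": -50,"z": 110,"rx": 0,"ry": 0,"rz": 0,"gripper": 1},
    {"x": 0,"y": -70,"z": 130,"rx": 0,"ry": 0,"rz": 0,"gripper": 1},
    {"x": 0,"y": -70,"z": 130,"rx": 0,"ry": 0,"rz": 0,"gripper": 1}
  ]
}}

```text
clock: 18.75
eef_pos: [473.9, -370.9, 138.7]
tcp_rot: [3.135, 0.006, 1.63]
contact_force: [1.8, -0.7, -0.2]
opening: 1.001
grasp_force: 0.0
```

```bash
python3 look.py w8 && python3 - <<'E'
from h import *
im,c=load('w8')
print('pile z45',blank(im,c,45,472,-290,50))
a=bev(im,c,54,478,-294,70,.35);b=bev(im,c,45,478,-294,70,.35)
cv2.imwrite('pics/pb2.png',np.hstack([a,b]))
E
```

```text
18.75 [ 473.9 -370.9  138.7] [3.135 0.006 1.63 ]
pile z45 [ 471.4 -288.5   66.4   68.2    3.3]
```

View pics/pb2.png

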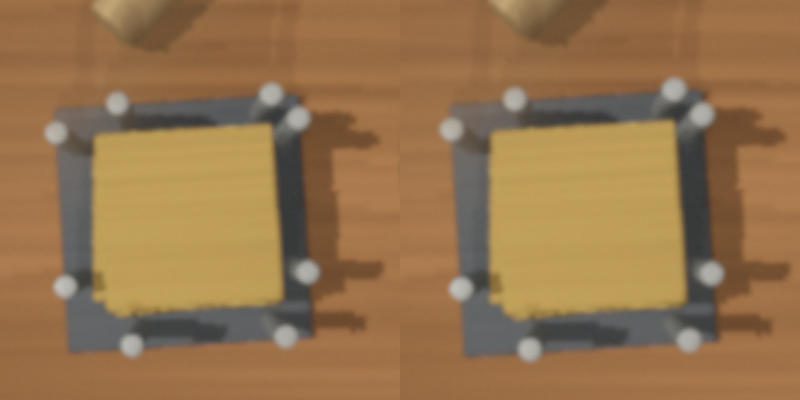

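The pins are clear: block centre (477.6,-294.1), yaw 3.5°, the same as before. All five blanks sit inside, off towards -x/+y by about 6 mm. I'll go back over the pile to squeeze it along x.

Request:
{"fn": "servo_tool", "kwargs": {
  "deltas": [
    {"x": 0,"y": 40,"z": 0,"rx": 0,"ry": 0,"rz": 0,"gripper": 1},
    {"x": 0,"y": 72,"z": 0,"rx": 0,"ry": 0,"rz": 0,"gripper": 1},
    {"x": 0,"y": 72,"z": -30,"rx": 0,"ry": 0,"rz": 0,"gripper": 1},
    {"x": 0,"y": 72,"z": -60,"rx": 0,"ry": 0,"rz": 0,"gripper": 1},
    {"x": 0,"y": 72,"z": -60,"rx": 0,"ry": 0,"rz": 0,"gripper": 1},
    {"x": 0,"y": 72,"z": -60,"rx": 0,"ry": 0,"rz": 0,"gripper": 1}
  ]
}}

```text
clock: 19.4
eef_pos: [470.6, -293.2, 73.4]
tcp_rot: [-3.139, -0.002, 1.632]
contact_force: [0.1, 0.1, 0.0]
opening: 1.001
grasp_force: 0.0
```

Request:
{"fn": "servo_tool", "kwargs": {
  "deltas": [
    {"x": 1,"y": 1,"z": -30,"rx": 0,"ry": 0,"rz": 0,"gripper": 1},
    {"x": 1,"y": 1,"z": -50,"rx": 0,"ry": 0,"rz": 0,"gripper": 1},
    {"x": 1,"y": 1,"z": -65,"rx": 0,"ry": 0,"rz": 0,"gripper": 1},
    {"x": 1,"y": 1,"z": -75,"rx": 0,"ry": 0,"rz": 0,"gripper": 1},
    {"x": 1,"y": 1,"z": -80,"rx": 0,"ry": 0,"rz": 0,"gripper": 1},
    {"x": 1,"y": 1,"z": -80,"rx": 0,"ry": 0,"rz": 0,"gripper": 1}
  ]
}}

```text
clock: 20.0
eef_pos: [472.5, -293.4, -6.0]
tcp_rot: [-3.141, -0.0, 1.632]
contact_force: [0.2, 0.1, 0.9]
opening: 0.997
grasp_force: 0.0
```

Request:
{"fn": "servo_tool", "kwargs": {
  "deltas": [
    {"x": 0,"y": 0,"z": -8,"rx": 0,"ry": 0,"rz": 0,"gripper": 1},
    {"x": 0,"y": 0,"z": -16,"rx": 0,"ry": 0,"rz": 0,"gripper": 1},
    {"x": 0,"y": 0,"z": -23,"rx": 0,"ry": 0,"rz": 0,"gripper": 1},
    {"x": 0,"y": 0,"z": -23,"rx": 0,"ry": 0,"rz": 0,"gripper": 1}
  ]
}}

```text
clock: 20.4
eef_pos: [471.8, -292.9, -30.0]
tcp_rot: [-3.14, -0.001, 1.632]
contact_force: [0.8, 0.7, 0.1]
opening: 1.002
grasp_force: 0.0
```

Request:
{"fn": "servo_tool", "kwargs": {
  "deltas": [
    {"x": 0,"y": 0,"z": 0,"rx": 0,"ry": 0,"rz": 0,"gripper": 0.7},
    {"x": 0,"y": 0,"z": 0,"rx": 0,"ry": 0,"rz": 0,"gripper": 0.5},
    {"x": 0,"y": 0,"z": 0,"rx": 0,"ry": 0,"rz": 0,"gripper": 0.3},
    {"x": 0,"y": 0,"z": 0,"rx": 0,"ry": 0,"rz": 0,"gripper": 0.3},
    {"x": 0,"y": 0,"z": 0,"rx": 0,"ry": 0,"rz": 0,"gripper": 0.3}
  ]
}}

```text
clock: 20.9
eef_pos: [471.8, -293.2, -28.5]
tcp_rot: [-3.141, -0.0, 1.632]
contact_force: [-3.4, -0.3, 5.3]
opening: 0.748
grasp_force: 43.3
```

Request:
{"fn": "servo_tool", "kwargs": {
  "deltas": [
    {"x": 0,"y": 0,"z": 0,"rx": 0,"ry": 0,"rz": 0,"gripper": 0.3},
    {"x": 0,"y": 0,"z": 0,"rx": 0,"ry": 0,"rz": 0,"gripper": 0.2},
    {"x": 0,"y": 0,"z": 0,"rx": 0,"ry": 0,"rz": 0,"gripper": 0.2},
    {"x": 0,"y": 0,"z": 0,"rx": 0,"ry": 0,"rz": 0,"gripper": 0.2}
  ],
  "newtons": 80
}}

```text
clock: 21.3
eef_pos: [471.9, -293.2, -28.4]
tcp_rot: [-3.141, -0.0, 1.632]
contact_force: [-4.7, 0.8, 7.1]
opening: 0.736
grasp_force: 86.2
```

Request:
{"fn": "servo_tool", "kwargs": {
  "deltas": [
    {"x": 1,"y": 0,"z": 0,"rx": 0,"ry": 0,"rz": 0,"gripper": 0.2},
    {"x": 2,"y": 0.1,"z": 0,"rx": 0,"ry": 0,"rz": 0,"gripper": 0.2},
    {"x": 3,"y": 0.2,"z": 0,"rx": 0,"ry": 0,"rz": 0,"gripper": 0.2},
    {"x": 4,"y": 0.3,"z": 0,"rx": 0,"ry": 0,"rz": 0,"gripper": 0.2},
    {"x": 4.5,"y": 0.3,"z": 0,"rx": 0,"ry": 0,"rz": 0,"gripper": 0.2},
    {"x": 4.5,"y": 0.3,"z": 0,"rx": 0,"ry": 0,"rz": 0,"gripper": 0.2}
  ],
  "newtons": 50
}}

```text
clock: 21.9
eef_pos: [475.0, -292.7, -28.4]
tcp_rot: [-3.138, -0.001, 1.632]
contact_force: [-11.7, -0.9, 12.2]
opening: 0.74
grasp_force: 86.7
```

Request:
{"fn": "servo_tool", "kwargs": {
  "deltas": [
    {"x": 0.5,"y": 0,"z": 0,"rx": 0,"ry": 0,"rz": 0,"gripper": 0.2},
    {"x": 1,"y": 0.1,"z": 0,"rx": 0,"ry": 0,"rz": 0,"gripper": 0.2},
    {"x": 1,"y": 0.1,"z": 0,"rx": 0,"ry": 0,"rz": 0,"gripper": 0.2}
  ]
}}

```text
clock: 22.2
eef_pos: [475.5, -292.6, -28.4]
tcp_rot: [-3.138, -0.001, 1.632]
contact_force: [-13.6, -2.0, 13.6]
opening: 0.735
grasp_force: 86.8
```

Request:
{"fn": "servo_tool", "kwargs": {
  "deltas": [
    {"x": 0,"y": 0,"z": 1,"rx": 0,"ry": 0,"rz": 0,"gripper": 0.2},
    {"x": 0.5,"y": 0,"z": 1,"rx": 0,"ry": 0,"rz": 0,"gripper": 0.2},
    {"x": 1,"y": 0,"z": 1,"rx": 0,"ry": 0,"rz": 0,"gripper": 0.2},
    {"x": 1.5,"y": 0.1,"z": 1,"rx": 0,"ry": 0,"rz": 0,"gripper": 0.2},
    {"x": 1.5,"y": 0.1,"z": 1,"rx": 0,"ry": 0,"rz": 0,"gripper": 0.2}
  ]
}}

```text
clock: 22.7
eef_pos: [475.7, -292.5, -28.3]
tcp_rot: [-3.136, -0.002, 1.633]
contact_force: [-15.0, -4.9, 5.4]
opening: 0.738
grasp_force: 85.7
```

Request:
{"fn": "servo_tool", "kwargs": {
  "deltas": [
    {"x": 1,"y": 0.1,"z": 0,"rx": 0,"ry": 0,"rz": 0,"gripper": 0.2},
    {"x": 2,"y": 0.1,"z": 0,"rx": 0,"ry": 0,"rz": 0,"gripper": 0.2},
    {"x": 3,"y": 0.2,"z": 0,"rx": 0,"ry": 0,"rz": 0,"gripper": 0.2},
    {"x": 3,"y": 0.2,"z": 0,"rx": 0,"ry": 0,"rz": 0,"gripper": 0.2},
    {"x": 3,"y": 0.2,"z": 0,"rx": 0,"ry": 0,"rz": 0,"gripper": 0.2}
  ]
}}

```text
clock: 23.2
eef_pos: [475.9, -292.3, -28.3]
tcp_rot: [-3.131, -0.003, 1.634]
contact_force: [-26.5, -9.1, 15.2]
opening: 0.743
grasp_force: 86.7
```

Hard against the stops in +x: the tool stays put while the force rises to 26 N. I'll release, lift, turn 90° and do the same along -y.

Request:
{"fn": "servo_tool", "kwargs": {
  "deltas": [
    {"x": 0,"y": 0,"z": 0,"rx": 0,"ry": 0,"rz": 0,"gripper": 0.7},
    {"x": -3,"y": 0,"z": 0,"rx": 0,"ry": 0,"rz": 0,"gripper": 0.9},
    {"x": -6,"y": 0,"z": 0,"rx": 0,"ry": 0,"rz": 0,"gripper": 1},
    {"x": -6,"y": 0,"z": 0,"rx": 0,"ry": 0,"rz": 0,"gripper": 1},
    {"x": -6,"y": 0,"z": 30,"rx": 0,"ry": 0,"rz": 0,"gripper": 1},
    {"x": -6,"y": 0,"z": 70,"rx": 0,"ry": 0,"rz": 0,"gripper": 1},
    {"x": -6,"y": 0,"z": 100,"rx": 0,"ry": 0,"rz": 0,"gripper": 1},
    {"x": -6,"y": 0,"z": 100,"rx": 0,"ry": 0,"rz": -0.15,"gripper": 1},
    {"x": -6,"y": 0,"z": 100,"rx": 0,"ry": 0,"rz": -0.3,"gripper": 1},
    {"x": -6,"y": 0,"z": 100,"rx": 0,"ry": 0,"rz": -0.45,"gripper": 1}
  ],
  "newtons": 40
}}

```text
clock: 24.2
eef_pos: [477.1, -292.7, 72.7]
tcp_rot: [3.14, 0.0, 1.176]
contact_force: [-0.1, -0.1, -0.9]
opening: 1.003
grasp_force: 0.0
```

Request:
{"fn": "servo_tool", "kwargs": {
  "deltas": [
    {"x": 0,"y": 0,"z": 0,"rx": 0,"ry": 0,"rz": -0.15,"gripper": 1},
    {"x": 0,"y": 0,"z": 0,"rx": 0,"ry": 0,"rz": -0.3,"gripper": 1},
    {"x": 0,"y": 0,"z": 0,"rx": 0,"ry": 0,"rz": -0.45,"gripper": 1},
    {"x": 0,"y": 0,"z": 0,"rx": 0,"ry": 0,"rz": -0.6,"gripper": 1},
    {"x": 0,"y": 0,"z": 0,"rx": 0,"ry": 0,"rz": -0.75,"gripper": 1},
    {"x": 0,"y": 0,"z": 0,"rx": 0,"ry": 0,"rz": -0.9,"gripper": 1},
    {"x": 0,"y": 0,"z": 0,"rx": 0,"ry": 0,"rz": -1.05,"gripper": 1},
    {"x": 0,"y": 0,"z": 0,"rx": 0,"ry": 0,"rz": -1.12,"gripper": 1},
    {"x": 0,"y": 0,"z": 0,"rx": 0,"ry": 0,"rz": -1.12,"gripper": 1},
    {"x": 0,"y": 0,"z": 0,"rx": 0,"ry": 0,"rz": -1.12,"gripper": 1}
  ]
}}

```text
clock: 25.2
eef_pos: [476.7, -292.6, 72.2]
tcp_rot: [3.141, -0.0, 0.064]
contact_force: [0.6, 0.2, 0.4]
opening: 1.001
grasp_force: 0.0
```

```bash
python3 look.py w9 && python3 - <<'E'
from h import *
im,c=load('w9')
print('pile z45',blank(im,c,45,474,-290,50))
E
```

```text
25.2 [ 476.7 -292.6   72.2] [ 3.141 -0.     0.064]
pile z45 [ 478.3 -289.3   69.2   67.9    0.6]
```

Request:
{"fn": "servo_tool", "kwargs": {
  "deltas": [
    {"x": 0.5,"y": 4.5,"z": -30,"rx": 0,"ry": 0,"rz": 0,"gripper": 1},
    {"x": 0.5,"y": 4.5,"z": -50,"rx": 0,"ry": 0,"rz": 0,"gripper": 1},
    {"x": 0.5,"y": 4.5,"z": -65,"rx": 0,"ry": 0,"rz": 0,"gripper": 1},
    {"x": 0.5,"y": 4.5,"z": -75,"rx": 0,"ry": 0,"rz": 0,"gripper": 1},
    {"x": 0.5,"y": 4.5,"z": -80,"rx": 0,"ry": 0,"rz": 0,"gripper": 1},
    {"x": 0.5,"y": 4.5,"z": -80,"rx": 0,"ry": 0,"rz": 0,"gripper": 1}
  ]
}}

```text
clock: 25.85
eef_pos: [476.9, -288.1, -8.2]
tcp_rot: [-3.141, 0.0, 0.062]
contact_force: [1.0, 0.2, -0.5]
opening: 1.0
grasp_force: 0.0
```

Request:
{"fn": "servo_tool", "kwargs": {
  "deltas": [
    {"x": 0,"y": 0,"z": -8,"rx": 0,"ry": 0,"rz": 0,"gripper": 1},
    {"x": 0,"y": 0,"z": -16,"rx": 0,"ry": 0,"rz": 0,"gripper": 1},
    {"x": 0,"y": 0,"z": -22,"rx": 0,"ry": 0,"rz": 0,"gripper": 1},
    {"x": 0,"y": 0,"z": -22,"rx": 0,"ry": 0,"rz": 0,"gripper": 1}
  ]
}}

```text
clock: 26.25
eef_pos: [476.4, -287.8, -30.8]
tcp_rot: [-3.141, 0.001, 0.062]
contact_force: [-0.2, -0.1, -1.3]
opening: 0.997
grasp_force: 0.0
```

Request:
{"fn": "servo_tool", "kwargs": {
  "deltas": [
    {"x": 0,"y": 0,"z": 0,"rx": 0,"ry": 0,"rz": 0,"gripper": 0.7},
    {"x": 0,"y": 0,"z": 0,"rx": 0,"ry": 0,"rz": 0,"gripper": 0.5},
    {"x": 0,"y": 0,"z": 0,"rx": 0,"ry": 0,"rz": 0,"gripper": 0.2},
    {"x": 0,"y": 0,"z": 0,"rx": 0,"ry": 0,"rz": 0,"gripper": 0.2},
    {"x": 0,"y": 0,"z": 0,"rx": 0,"ry": 0,"rz": 0,"gripper": 0.2},
    {"x": 0,"y": 0,"z": 0,"rx": 0,"ry": 0,"rz": 0,"gripper": 0.2}
  ],
  "newtons": 60
}}

```text
clock: 26.85
eef_pos: [476.4, -286.7, -29.4]
tcp_rot: [-3.139, 0.001, 0.061]
contact_force: [-0.3, 8.6, 8.7]
opening: 0.744
grasp_force: 64.4
```

Request:
{"fn": "servo_tool", "kwargs": {
  "deltas": [
    {"x": 0,"y": -1,"z": 0.5,"rx": 0,"ry": 0,"rz": 0,"gripper": 0.2},
    {"x": 0.1,"y": -2,"z": 1,"rx": 0,"ry": 0,"rz": 0,"gripper": 0.2},
    {"x": 0.2,"y": -3,"z": 1,"rx": 0,"ry": 0,"rz": 0,"gripper": 0.2},
    {"x": 0.3,"y": -4,"z": 1,"rx": 0,"ry": 0,"rz": 0,"gripper": 0.2},
    {"x": 0.3,"y": -5,"z": 1,"rx": 0,"ry": 0,"rz": 0,"gripper": 0.2},
    {"x": 0.4,"y": -6,"z": 1,"rx": 0,"ry": 0,"rz": 0,"gripper": 0.2},
    {"x": 0.4,"y": -6,"z": 1,"rx": 0,"ry": 0,"rz": 0,"gripper": 0.2}
  ]
}}

```text
clock: 27.55
eef_pos: [476.6, -292.4, -29.2]
tcp_rot: [-3.139, 0.001, 0.06]
contact_force: [-0.2, 11.6, -2.7]
opening: 0.744
grasp_force: 67.7
```

Request:
{"fn": "servo_tool", "kwargs": {
  "deltas": [
    {"x": 0,"y": -1,"z": 0,"rx": 0,"ry": 0,"rz": 0,"gripper": 0.2},
    {"x": 0.1,"y": -2,"z": 0,"rx": 0,"ry": 0,"rz": 0,"gripper": 0.2},
    {"x": 0.1,"y": -2,"z": 0,"rx": 0,"ry": 0,"rz": 0,"gripper": 0.2}
  ]
}}

```text
clock: 27.85
eef_pos: [476.6, -292.7, -29.3]
tcp_rot: [-3.136, 0.002, 0.06]
contact_force: [2.5, 21.4, 1.2]
opening: 0.744
grasp_force: 68.0
```

Request:
{"fn": "servo_tool", "kwargs": {
  "deltas": [
    {"x": 0,"y": -1,"z": 0,"rx": 0,"ry": 0,"rz": 0,"gripper": 0.2},
    {"x": 0.1,"y": -2,"z": 0,"rx": 0,"ry": 0,"rz": 0,"gripper": 0.2},
    {"x": 0.1,"y": -2,"z": 0,"rx": 0,"ry": 0,"rz": 0,"gripper": 0.2}
  ]
}}

```text
clock: 28.15
eef_pos: [476.5, -292.9, -29.3]
tcp_rot: [-3.134, 0.003, 0.059]
contact_force: [5.4, 31.0, 4.6]
opening: 0.744
grasp_force: 68.4
```

Request:
{"fn": "servo_tool", "kwargs": {
  "deltas": [
    {"x": 0,"y": 0,"z": 0,"rx": 0,"ry": 0,"rz": 0,"gripper": 0.7},
    {"x": 0,"y": 3,"z": 0,"rx": 0,"ry": 0,"rz": 0,"gripper": 0.9},
    {"x": 0,"y": 6,"z": 0,"rx": 0,"ry": 0,"rz": 0,"gripper": 1},
    {"x": 0,"y": 6,"z": 0,"rx": 0,"ry": 0,"rz": 0,"gripper": 1},
    {"x": 0,"y": 6,"z": 30,"rx": 0,"ry": 0,"rz": 0,"gripper": 1},
    {"x": 0,"y": 6,"z": 70,"rx": 0,"ry": 0,"rz": 0,"gripper": 1},
    {"x": -30,"y": 6,"z": 110,"rx": 0,"ry": 0,"rz": 0,"gripper": 0.5},
    {"x": -75,"y": 6,"z": 110,"rx": 0,"ry": 0,"rz": 0,"gripper": 0},
    {"x": -80,"y": 6,"z": 110,"rx": 0,"ry": 0,"rz": 0,"gripper": -0.5},
    {"x": -80,"y": 6,"z": 110,"rx": 0,"ry": 0,"rz": 0,"gripper": -1}
  ]
}}

```text
clock: 29.15
eef_pos: [396.7, -292.5, 81.5]
tcp_rot: [3.141, -0.0, 0.06]
contact_force: [-0.0, 0.0, 0.0]
opening: 0.331
grasp_force: 0.0
```

```bash
python3 look.py w10 && python3 - <<'E'
from h import *
im,c=load('w10')
print('pile z45',blank(im,c,45,478,-292,50))
a=bev(im,c,54,478,-294,50,.25);b=bev(im,c,45,478,-294,50,.25)
cv2.imwrite('pics/pb3.png',np.hstack([a,b]))
# edge profiles: sub-pixel brass edges of top blank along local axes
ex=np.array([.998,.061]);ey=np.array([-.061,.998]);C=np.array([477.6,-294.1])
h=brass(b)>0
for nm,d,o in[('x',ex,ey),('y',ey,ex)]:
    for k in(-20,-10,0,10,20):
        s=np.arange(-45,45,.25);P=C+o*k+s[:,None]*d
        v=((478+50-P[:,0])/.25).astype(int).clip(0,399);u=((-294+50-P[:,1])/.25).astype(int).clip(0,399)
        q=s[h[v,u]];print(nm,k,q.min() if len(q) else None,q.max() if len(q) else None)
E
```

```text
29.15 [ 396.7 -292.5   81.5] [ 3.141 -0.     0.06 ]
pile z45 [ 476.9 -293.9   64.    64.5    3. ]
x -20 -33.0 30.25
x -10 -33.0 30.5
x 0 -32.5 30.75
x 10 -32.75 31.0
x 20 -32.5 31.25
y -20 -31.75 32.0
y -10 -32.0 32.0
y 0 -32.0 31.5
y 10 -32.25 31.75
y 20 -31.75 31.75
```

The pile is now square (64 x 64.5 mm) and flush in y, with about 0.9 mm left in x. I'll tap it with shut fingers at the -x edge.

Request:
{"fn": "servo_tool", "kwargs": {
  "deltas": [
    {"x": 0,"y": -6,"z": -30,"rx": 0,"ry": 0,"rz": 0,"gripper": -1},
    {"x": 0,"y": -6,"z": -60,"rx": 0,"ry": 0,"rz": 0,"gripper": -1},
    {"x": 0,"y": -6,"z": -85,"rx": 0,"ry": 0,"rz": 0,"gripper": -1},
    {"x": 0,"y": -6,"z": -98,"rx": 0,"ry": 0,"rz": 0,"gripper": -1},
    {"x": 0,"y": -6,"z": -103,"rx": 0,"ry": 0,"rz": 0,"gripper": -1},
    {"x": 12,"y": -5,"z": -103,"rx": 0,"ry": 0,"rz": 0,"gripper": -1},
    {"x": 24,"y": -4.5,"z": -103,"rx": 0,"ry": 0,"rz": 0,"gripper": -1},
    {"x": 32,"y": -4,"z": -103,"rx": 0,"ry": 0,"rz": 0,"gripper": -1},
    {"x": 34,"y": -4,"z": -103,"rx": 0,"ry": 0,"rz": 0,"gripper": -1},
    {"x": 34,"y": -4,"z": -103,"rx": 0,"ry": 0,"rz": 0,"gripper": -1}
  ]
}}

```text
clock: 30.2
eef_pos: [432.4, -296.2, -21.4]
tcp_rot: [3.141, -0.001, 0.062]
contact_force: [-0.5, -0.5, 0.2]
opening: -0.001
grasp_force: 0.0
```

Request:
{"fn": "servo_tool", "kwargs": {
  "deltas": [
    {"x": 1,"y": 0,"z": 0,"rx": 0,"ry": 0,"rz": 0,"gripper": -1},
    {"x": 2,"y": 0,"z": 0,"rx": 0,"ry": 0,"rz": 0,"gripper": -1},
    {"x": 3,"y": 0,"z": 0,"rx": 0,"ry": 0,"rz": 0,"gripper": -1},
    {"x": 4,"y": 0,"z": 0,"rx": 0,"ry": 0,"rz": 0,"gripper": -1},
    {"x": 4,"y": 0,"z": 0,"rx": 0,"ry": 0,"rz": 0,"gripper": -1}
  ]
}}

```text
clock: 30.7
eef_pos: [433.4, -295.7, -22.1]
tcp_rot: [-3.14, 0.003, 0.062]
contact_force: [-9.1, -1.5, 5.6]
opening: 0.0
grasp_force: 4.3
```

Request:
{"fn": "servo_tool", "kwargs": {
  "deltas": [
    {"x": 1,"y": 0,"z": 0,"rx": 0,"ry": 0,"rz": 0,"gripper": -1},
    {"x": 2,"y": 0.1,"z": 0,"rx": 0,"ry": 0,"rz": 0,"gripper": -1},
    {"x": 3,"y": 0.2,"z": 0,"rx": 0,"ry": 0,"rz": 0,"gripper": -1},
    {"x": 4,"y": 0.2,"z": 0,"rx": 0,"ry": 0,"rz": 0,"gripper": -1},
    {"x": 4,"y": 0.2,"z": 0,"rx": 0,"ry": 0,"rz": 0,"gripper": -1}
  ]
}}

```text
clock: 31.2
eef_pos: [433.4, -295.4, -22.2]
tcp_rot: [-3.138, 0.01, 0.063]
contact_force: [-26.8, -9.5, 18.0]
opening: -0.002
grasp_force: 13.5
```

Request:
{"fn": "servo_tool", "kwargs": {
  "deltas": [
    {"x": -10,"y": 0,"z": 0,"rx": 0,"ry": 0,"rz": 0,"gripper": -1},
    {"x": -25,"y": 0,"z": 5,"rx": 0,"ry": 0,"rz": 0,"gripper": -1},
    {"x": -25,"y": 0,"z": 50,"rx": 0,"ry": 0,"rz": 0,"gripper": -1},
    {"x": -20,"y": 10,"z": 90,"rx": 0,"ry": 0,"rz": 0,"gripper": -1},
    {"x": 10,"y": 40,"z": 90,"rx": 0,"ry": 0,"rz": 0,"gripper": -1},
    {"x": 31,"y": 76,"z": 90,"rx": 0,"ry": 0,"rz": 0,"gripper": -1},
    {"x": 31,"y": 76,"z": 60,"rx": 0,"ry": 0,"rz": 0,"gripper": -1},
    {"x": 31,"y": 76,"z": 25,"rx": 0,"ry": 0,"rz": 0,"gripper": -1},
    {"x": 31,"y": 76,"z": 1,"rx": 0,"ry": 0,"rz": 0,"gripper": -1},
    {"x": 31,"y": 76,"z": 1,"rx": 0,"ry": 0,"rz": 0,"gripper": -1}
  ]
}}

```text
clock: 32.2
eef_pos: [467.9, -218.7, -23.2]
tcp_rot: [-3.139, 0.004, 0.062]
contact_force: [-0.9, -0.8, 0.3]
opening: -0.001
grasp_force: 0.0
```

Request:
{"fn": "servo_tool", "kwargs": {
  "deltas": [
    {"x": 1,"y": -12,"z": 0,"rx": 0,"ry": 0,"rz": 0,"gripper": -1},
    {"x": 1,"y": -18,"z": 0,"rx": 0,"ry": 0,"rz": 0,"gripper": -1},
    {"x": 1,"y": -22,"z": 0,"rx": 0,"ry": 0,"rz": 0,"gripper": -1},
    {"x": 1,"y": -25,"z": 0,"rx": 0,"ry": 0,"rz": 0,"gripper": -1},
    {"x": 1,"y": -27,"z": 0,"rx": 0,"ry": 0,"rz": 0,"gripper": -1},
    {"x": 1,"y": -27,"z": 0,"rx": 0,"ry": 0,"rz": 0,"gripper": -1}
  ]
}}

```text
clock: 32.8
eef_pos: [471.6, -247.1, -20.6]
tcp_rot: [3.142, -0.0, 0.061]
contact_force: [0.7, -0.3, 0.3]
opening: 0.001
grasp_force: 0.0
```

Request:
{"fn": "servo_tool", "kwargs": {
  "deltas": [
    {"x": 0,"y": -1,"z": 0,"rx": 0,"ry": 0,"rz": 0,"gripper": -1},
    {"x": 0,"y": -2,"z": 0,"rx": 0,"ry": 0,"rz": 0,"gripper": -1},
    {"x": 0,"y": -3,"z": 0,"rx": 0,"ry": 0,"rz": 0,"gripper": -1},
    {"x": 0,"y": -4,"z": 0,"rx": 0,"ry": 0,"rz": 0,"gripper": -1},
    {"x": 0,"y": -4,"z": 0,"rx": 0,"ry": 0,"rz": 0,"gripper": -1}
  ]
}}

```text
clock: 33.3
eef_pos: [471.0, -247.8, -20.8]
tcp_rot: [-3.137, 0.001, 0.061]
contact_force: [2.8, 20.5, 10.6]
opening: -0.002
grasp_force: 10.1
```

Request:
{"fn": "servo_tool", "kwargs": {
  "deltas": [
    {"x": 0,"y": -1,"z": 0,"rx": 0,"ry": 0,"rz": 0,"gripper": -1},
    {"x": 0,"y": -2,"z": 0,"rx": 0,"ry": 0,"rz": 0,"gripper": -1},
    {"x": 0,"y": -3,"z": 0,"rx": 0,"ry": 0,"rz": 0,"gripper": -1},
    {"x": 0,"y": -3,"z": 0,"rx": 0,"ry": 0,"rz": 0,"gripper": -1}
  ]
}}

```text
clock: 33.7
eef_pos: [470.7, -248.0, -20.8]
tcp_rot: [-3.134, 0.003, 0.06]
contact_force: [6.0, 37.6, 16.6]
opening: -0.001
grasp_force: 18.9
```

Home in -y as well (solid at 38 N). Now I'll back off, photograph the pile from overhead, and go to a side vantage of the rack to identify the plate.

Request:
{"fn": "servo_tool", "kwargs": {
  "deltas": [
    {"x": 0,"y": 12,"z": 0,"rx": 0,"ry": 0,"rz": 0,"gripper": -1},
    {"x": 0,"y": 28,"z": 5,"rx": 0,"ry": 0,"rz": 0,"gripper": -1},
    {"x": 0,"y": 28,"z": 50,"rx": 0,"ry": 0,"rz": 0,"gripper": -1},
    {"x": 0,"y": 28,"z": 100,"rx": 0,"ry": 0,"rz": 0,"gripper": -1},
    {"x": 0,"y": 50,"z": 150,"rx": 0,"ry": 0,"rz": 0.1,"gripper": -1},
    {"x": 0,"y": 90,"z": 180,"rx": 0,"ry": 0,"rz": 0.24,"gripper": -1},
    {"x": 0,"y": 135,"z": 200,"rx": 0,"ry": 0,"rz": 0.38,"gripper": -1},
    {"x": 0,"y": 180,"z": 220,"rx": 0,"ry": 0,"rz": 0.52,"gripper": -1},
    {"x": 0,"y": 225,"z": 240,"rx": 0,"ry": 0,"rz": 0.66,"gripper": -1},
    {"x": 0,"y": 270,"z": 240,"rx": 0,"ry": 0,"rz": 0.8,"gripper": -1}
  ]
}}

```text
clock: 34.7
eef_pos: [472.6, 17.9, 222.1]
tcp_rot: [3.137, -0.003, 0.867]
contact_force: [0.5, -0.1, -0.9]
opening: 0.002
grasp_force: 0.0
```

Request:
{"fn": "servo_tool", "kwargs": {
  "deltas": [
    {"x": 0,"y": 45,"z": 0,"rx": 0,"ry": 0,"rz": 0.14,"gripper": -1},
    {"x": 0,"y": 90,"z": 0,"rx": 0,"ry": 0,"rz": 0.28,"gripper": -1},
    {"x": 10,"y": 135,"z": 0,"rx": 0,"ry": 0,"rz": 0.42,"gripper": -1},
    {"x": 35,"y": 180,"z": 0,"rx": 0,"ry": 0,"rz": 0.56,"gripper": -1},
    {"x": 70,"y": 220,"z": 0,"rx": 0,"ry": 0,"rz": 0.71,"gripper": -1},
    {"x": 105,"y": 255,"z": -15,"rx": 0,"ry": 0,"rz": 0.71,"gripper": -1},
    {"x": 140,"y": 274,"z": -40,"rx": 0,"ry": 0,"rz": 0.71,"gripper": -1},
    {"x": 147,"y": 274,"z": -58,"rx": 0,"ry": 0,"rz": 0.71,"gripper": -1},
    {"x": 147,"y": 274,"z": -58,"rx": 0,"ry": 0,"rz": 0.71,"gripper": -1},
    {"x": 147,"y": 274,"z": -58,"rx": 0,"ry": 0,"rz": 0.71,"gripper": -1}
  ]
}}

```text
clock: 35.7
eef_pos: [617.6, 289.8, 161.0]
tcp_rot: [-3.14, 0.001, 1.572]
contact_force: [-0.1, 1.5, 0.1]
opening: 0.001
grasp_force: 0.0
```

```bash
python3 look.py w11 plate_a && python3 - <<'E'
from h import *
t=r.grab_frame('top');tc=cam('top');np.save('top3.npy',t)
b=bev(t,tc,45,478,-294,50,.25,False)
im,c=load('w11')
# rectified plate face: plane x=448, y 250..385, z 0..170
K=np.array(c['mtx']);Rt=Rm(c['orientation']).T
def face(x0):
    v,u=np.mgrid[0:400,0:400];P=np.stack([np.full(u.shape,x0*1.),245+u*.36,185-v*.36],-1)-np.array(c['eye'])
    p=P@Rt.T;h=np.hypot(p[...,0],p[...,1]);k=np.arctan2(h,p[...,2])/h
    return cv2.remap(im,(K[0,0]*p[...,0]*k+K[0,2]).astype(np.float32),(K[1,1]*p[...,1]*k+K[1,2]).astype(np.float32),cv2.INTER_CUBIC)
f=face(451)
cv2.imwrite('pics/plate.png',np.vstack([np.hstack([f,cv2.resize(b,(400,400))]),cv2.resize(im[:200,:400],(800,200)) if 0 else np.zeros((0,800,3),np.uint8)]))
E
```

```text
35.7 [617.6 289.8 161. ] [-3.140e+00  1.000e-03  1.572e+00]
plate_a [ 22.  98.  95. 151.] 0.66 [361. 284.   5.]
```

View pics/plate.png

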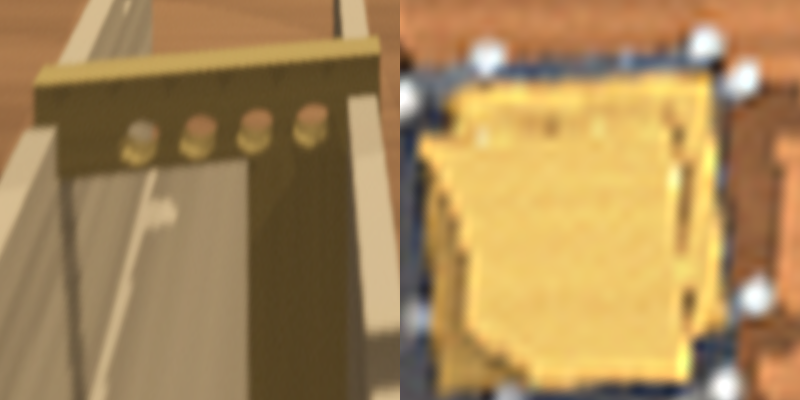

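In the rectified plate face (left half), the bar runs u 35–378, the leg u 248–345 (about 35 mm wide, on the +y side), and the holes sit at -24, -3, +17 and +37 mm. That fits plate_a (36 mm leg, holes -24.7/-4.7/15.3/35.3) with its +y towards world +y, so the level hole is the third, at +15.3 (over the computed centre of mass, 15.4).

The right half shows the pile has been disturbed since my check: the top blank is turned and a corner sticks out at (420,145). The pile comes first, so I'll go back and square it again.

Request:
{"fn": "servo_tool", "kwargs": {
  "deltas": [
    {"x": -30,"y": -20,"z": 20,"rx": 0,"ry": 0,"rz": 0.02,"gripper": 0},
    {"x": -70,"y": -45,"z": 40,"rx": 0,"ry": 0,"rz": 0.04,"gripper": 1},
    {"x": -110,"y": -75,"z": 60,"rx": 0,"ry": 0,"rz": 0.06,"gripper": 1},
    {"x": -140,"y": -110,"z": 60,"rx": 0,"ry": 0,"rz": 0.06,"gripper": 1},
    {"x": -147,"y": -155,"z": 60,"rx": 0,"ry": 0,"rz": 0.06,"gripper": 1},
    {"x": -147,"y": -200,"z": 60,"rx": 0,"ry": 0,"rz": 0.06,"gripper": 1},
    {"x": -147,"y": -245,"z": 60,"rx": 0,"ry": 0,"rz": 0.06,"gripper": 1},
    {"x": -147,"y": -290,"z": 60,"rx": 0,"ry": 0,"rz": 0.06,"gripper": 1},
    {"x": -147,"y": -335,"z": 60,"rx": 0,"ry": 0,"rz": 0.06,"gripper": 1},
    {"x": -147,"y": -380,"z": 60,"rx": 0,"ry": 0,"rz": 0.06,"gripper": 1}
  ]
}}

```text
clock: 36.85
eef_pos: [471.1, -91.8, 222.8]
tcp_rot: [3.139, 0.001, 1.631]
contact_force: [1.0, 0.7, 0.0]
opening: 1.002
grasp_force: 0.0
```

Request:
{"fn": "servo_tool", "kwargs": {
  "deltas": [
    {"x": 0,"y": -45,"z": 0,"rx": 0,"ry": 0,"rz": 0,"gripper": 1},
    {"x": 0,"y": -90,"z": 0,"rx": 0,"ry": 0,"rz": 0,"gripper": 1},
    {"x": 0,"y": -135,"z": 0,"rx": 0,"ry": 0,"rz": 0,"gripper": 1},
    {"x": 0,"y": -180,"z": -20,"rx": 0,"ry": 0,"rz": 0,"gripper": 1},
    {"x": 0,"y": -225,"z": -50,"rx": 0,"ry": 0,"rz": 0,"gripper": 1},
    {"x": 0,"y": -260,"z": -80,"rx": 0,"ry": 0,"rz": 0,"gripper": 1},
    {"x": 0,"y": -270,"z": -90,"rx": 0,"ry": 0,"rz": 0,"gripper": 1},
    {"x": 0,"y": -270,"z": -90,"rx": 0,"ry": 0,"rz": 0,"gripper": 1},
    {"x": 0,"y": -270,"z": -90,"rx": 0,"ry": 0,"rz": 0,"gripper": 1}
  ]
}}

```text
clock: 37.75
eef_pos: [471.7, -359.3, 132.4]
tcp_rot: [3.141, 0.0, 1.631]
contact_force: [0.0, 0.2, 0.2]
opening: 1.0
grasp_force: 0.0
```

```bash
cat > pile.py <<'E'
import sys
from h import *
tag=sys.argv[1]
s=r.sense();print(s['clock'],s['eef_pos'].round(1),s['tcp_rot'].round(3))
c=cam('wrist');im=r.grab_frame('wrist');np.save(tag+'.npy',im)
json.dump({k:np.array(v).tolist() for k,v in c.items()},open(tag+'.json','w'))
print('eye local',c['eye'][0]-477.6,c['eye'][1]+294.1)
ex=np.array([.998,.061]);ey=np.array([-.061,.998]);C=np.array([477.6,-294.1])
for z in(45,):
    b=bev(im,c,z,478,-294,55,.25);h=brass(b)>0
    print('rect',z,blank(im,c,z,478,-292,52))
    for nm,d,o in[('x',ex,ey),('y',ey,ex)]:
        L=[]
        for k in(-24,-12,0,12,24):
            t=np.arange(-50,50,.25);P=C+o*k+t[:,None]*d
            v=((478+55-P[:,0])/.25).astype(int).clip(0,439);u=((-294+55-P[:,1])/.25).astype(int).clip(0,439)
            q=t[h[v,u]];L.append((q.min(),q.max()) if len(q) else None)
        print(nm,[tuple(map(float,l)) if l else l for l in L])
cv2.imwrite(f'pics/{tag}.png',cv2.resize(b,(600,600)))
E
python3 pile.py p1
```

```text
37.75 [ 471.7 -359.3  132.4] [3.141 0.    1.631]
eye local -10.334574767823824 14.542076287760267
rect 45 [ 470.1 -288.7   76.3   74.4    3.1]
x [(-32.75, 30.25), (-44.75, 30.0), (-45.25, 30.25), (-45.25, 30.5), (-45.0, 31.0)]
y [(-31.0, 43.0), (-31.0, 42.5), (-31.25, 42.5), (-31.5, 42.25), (-31.0, 31.5)]
```

View pics/p1.png

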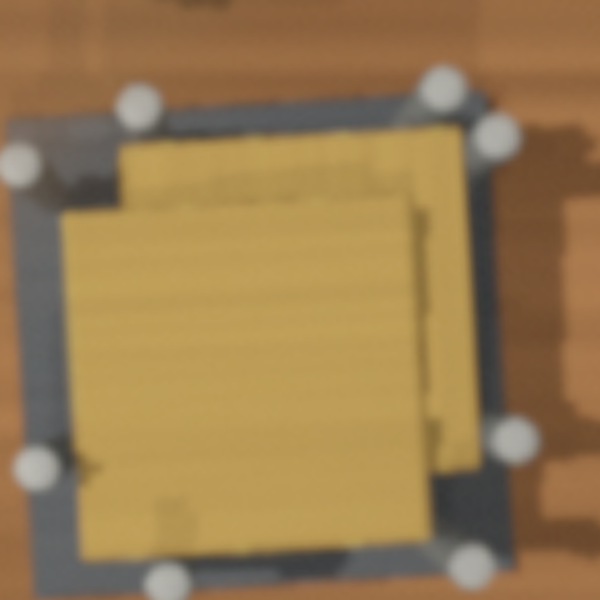

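The view explains it: the four lower blanks are flush against the pins, and only the top stray was knocked, to about (-13,+13) against the guard pins. This is the announced nudge. I'll tap it home again with shut fingers.

Request:
{"fn": "servo_tool", "kwargs": {
  "deltas": [
    {"x": -36,"y": 30,"z": 0,"rx": 0,"ry": 0,"rz": 0,"gripper": -1},
    {"x": -72,"y": 60,"z": 0,"rx": 0,"ry": 0,"rz": 0,"gripper": -1},
    {"x": -72,"y": 60,"z": -20,"rx": 0,"ry": 0,"rz": 0,"gripper": -1},
    {"x": -72,"y": 60,"z": -50,"rx": 0,"ry": 0,"rz": 0,"gripper": -1},
    {"x": -72,"y": 60,"z": -90,"rx": 0,"ry": 0,"rz": 0,"gripper": -1},
    {"x": -72,"y": 60,"z": -125,"rx": 0,"ry": 0,"rz": 0,"gripper": -1},
    {"x": -72,"y": 60,"z": -145,"rx": 0,"ry": 0,"rz": 0,"gripper": -1},
    {"x": -72,"y": 60,"z": -153,"rx": 0,"ry": 0,"rz": 0,"gripper": -1},
    {"x": -72,"y": 60,"z": -153,"rx": 0,"ry": 0,"rz": 0,"gripper": -1}
  ]
}}

```text
clock: 38.7
eef_pos: [400.0, -299.2, -21.5]
tcp_rot: [3.141, 0.0, 1.633]
contact_force: [0.4, -0.1, -0.4]
opening: -0.002
grasp_force: 0.0
```

Request:
{"fn": "servo_tool", "kwargs": {
  "deltas": [
    {"x": 8,"y": 0.5,"z": 0,"rx": 0,"ry": 0,"rz": 0,"gripper": -1},
    {"x": 14,"y": 1,"z": 0,"rx": 0,"ry": 0,"rz": 0,"gripper": -1},
    {"x": 18,"y": 1,"z": 0,"rx": 0,"ry": 0,"rz": 0,"gripper": -1},
    {"x": 22,"y": 1.3,"z": 0,"rx": 0,"ry": 0,"rz": 0,"gripper": -1},
    {"x": 26,"y": 1.6,"z": 0,"rx": 0,"ry": 0,"rz": 0,"gripper": -1},
    {"x": 29,"y": 1.8,"z": 0,"rx": 0,"ry": 0,"rz": 0,"gripper": -1},
    {"x": 31,"y": 1.9,"z": 0,"rx": 0,"ry": 0,"rz": 0,"gripper": -1},
    {"x": 32,"y": 2,"z": 0,"rx": 0,"ry": 0,"rz": 0,"gripper": -1},
    {"x": 32,"y": 2,"z": 0,"rx": 0,"ry": 0,"rz": 0,"gripper": -1}
  ]
}}

```text
clock: 39.6
eef_pos: [430.9, -297.8, -22.0]
tcp_rot: [-3.14, -0.001, 1.632]
contact_force: [-4.0, -1.3, 2.5]
opening: 0.002
grasp_force: 2.1
```

Request:
{"fn": "servo_tool", "kwargs": {
  "deltas": [
    {"x": 1,"y": 0,"z": 0,"rx": 0,"ry": 0,"rz": 0,"gripper": -1},
    {"x": 2,"y": 0.1,"z": 0,"rx": 0,"ry": 0,"rz": 0,"gripper": -1},
    {"x": 3,"y": 0.2,"z": 0,"rx": 0,"ry": 0,"rz": 0,"gripper": -1},
    {"x": 4,"y": 0.2,"z": 0,"rx": 0,"ry": 0,"rz": 0,"gripper": -1},
    {"x": 4,"y": 0.2,"z": 0,"rx": 0,"ry": 0,"rz": 0,"gripper": -1}
  ]
}}

```text
clock: 40.1
eef_pos: [431.3, -297.3, -22.1]
tcp_rot: [-3.135, -0.002, 1.633]
contact_force: [-20.1, -6.9, 14.2]
opening: 0.003
grasp_force: 10.7
```

Request:
{"fn": "servo_tool", "kwargs": {
  "deltas": [
    {"x": -12,"y": 0,"z": 0,"rx": 0,"ry": 0,"rz": 0,"gripper": -1},
    {"x": -30,"y": 0,"z": 5,"rx": 0,"ry": 0,"rz": 0,"gripper": -1},
    {"x": -30,"y": 0,"z": 50,"rx": 0,"ry": 0,"rz": 0,"gripper": -1},
    {"x": -30,"y": 10,"z": 95,"rx": 0,"ry": 0,"rz": 0,"gripper": -1},
    {"x": -5,"y": 40,"z": 95,"rx": 0,"ry": 0,"rz": 0,"gripper": -1},
    {"x": 25,"y": 75,"z": 95,"rx": 0,"ry": 0,"rz": 0,"gripper": -1},
    {"x": 38,"y": 79,"z": 60,"rx": 0,"ry": 0,"rz": 0,"gripper": -1},
    {"x": 38,"y": 79,"z": 25,"rx": 0,"ry": 0,"rz": 0,"gripper": -1},
    {"x": 38,"y": 79,"z": 1,"rx": 0,"ry": 0,"rz": 0,"gripper": -1},
    {"x": 38,"y": 79,"z": 1,"rx": 0,"ry": 0,"rz": 0,"gripper": -1}
  ]
}}

```text
clock: 41.1
eef_pos: [470.8, -217.4, -23.4]
tcp_rot: [-3.137, -0.003, 1.632]
contact_force: [-0.5, -0.1, 0.6]
opening: -0.002
grasp_force: 0.0
```

Request:
{"fn": "servo_tool", "kwargs": {
  "deltas": [
    {"x": 1,"y": -8,"z": 0,"rx": 0,"ry": 0,"rz": 0,"gripper": -1},
    {"x": 1,"y": -15,"z": 0,"rx": 0,"ry": 0,"rz": 0,"gripper": -1},
    {"x": 1,"y": -20,"z": 0,"rx": 0,"ry": 0,"rz": 0,"gripper": -1},
    {"x": 1,"y": -24,"z": 0,"rx": 0,"ry": 0,"rz": 0,"gripper": -1},
    {"x": 2,"y": -28,"z": 0,"rx": 0,"ry": 0,"rz": 0,"gripper": -1},
    {"x": 2,"y": -31,"z": 0,"rx": 0,"ry": 0,"rz": 0,"gripper": -1},
    {"x": 2,"y": -33,"z": 0,"rx": 0,"ry": 0,"rz": 0,"gripper": -1},
    {"x": 2,"y": -34,"z": 0,"rx": 0,"ry": 0,"rz": 0,"gripper": -1},
    {"x": 2,"y": -34,"z": 0,"rx": 0,"ry": 0,"rz": 0,"gripper": -1}
  ]
}}

```text
clock: 42.0
eef_pos: [475.4, -250.1, -20.6]
tcp_rot: [-3.141, -0.004, 1.631]
contact_force: [3.5, 18.6, 10.1]
opening: -0.0
grasp_force: 9.3
```

Request:
{"fn": "servo_tool", "kwargs": {
  "deltas": [
    {"x": 0,"y": -1,"z": 0,"rx": 0,"ry": 0,"rz": 0,"gripper": -1},
    {"x": 0,"y": -2,"z": 0,"rx": 0,"ry": 0,"rz": 0,"gripper": -1},
    {"x": 0,"y": -3,"z": 0,"rx": 0,"ry": 0,"rz": 0,"gripper": -1},
    {"x": 0,"y": -4,"z": 0,"rx": 0,"ry": 0,"rz": 0,"gripper": -1},
    {"x": 0,"y": -4,"z": 0,"rx": 0,"ry": 0,"rz": 0,"gripper": -1}
  ]
}}

```text
clock: 42.5
eef_pos: [475.2, -250.2, -20.6]
tcp_rot: [-3.14, -0.009, 1.629]
contact_force: [9.2, 43.9, 17.6]
opening: 0.006
grasp_force: 21.1
```

Home again (solid at 44 N on the fingers). I'll back off and move over the rack. From there the top camera can re-check the pile while the wrist camera measures the plate.

Request:
{"fn": "servo_tool", "kwargs": {
  "deltas": [
    {"x": 0,"y": 14,"z": 0,"rx": 0,"ry": 0,"rz": 0,"gripper": -1},
    {"x": 0,"y": 30,"z": 5,"rx": 0,"ry": 0,"rz": 0,"gripper": -1},
    {"x": 0,"y": 30,"z": 50,"rx": 0,"ry": 0,"rz": 0,"gripper": -1},
    {"x": 0,"y": 30,"z": 100,"rx": 0,"ry": 0,"rz": 0,"gripper": -1},
    {"x": 0,"y": 50,"z": 145,"rx": 0,"ry": 0,"rz": 0,"gripper": -1},
    {"x": 0,"y": 90,"z": 180,"rx": 0,"ry": 0,"rz": 0,"gripper": -1},
    {"x": 0,"y": 135,"z": 205,"rx": 0,"ry": 0,"rz": 0,"gripper": 0},
    {"x": 0,"y": 180,"z": 220,"rx": 0,"ry": 0,"rz": 0,"gripper": 0},
    {"x": 0,"y": 225,"z": 230,"rx": 0,"ry": 0,"rz": 0,"gripper": 0},
    {"x": 0,"y": 270,"z": 230,"rx": 0,"ry": 0,"rz": 0,"gripper": 0}
  ]
}}

```text
clock: 43.5
eef_pos: [476.1, 15.1, 211.3]
tcp_rot: [3.138, 0.001, 1.631]
contact_force: [1.1, 0.2, 0.3]
opening: 0.502
grasp_force: 0.0
```

Request:
{"fn": "servo_tool", "kwargs": {
  "deltas": [
    {"x": 0,"y": 45,"z": 0,"rx": 0,"ry": 0,"rz": 0,"gripper": 0},
    {"x": 0,"y": 90,"z": 0,"rx": 0,"ry": 0,"rz": 0,"gripper": 0},
    {"x": 0,"y": 135,"z": 0,"rx": 0,"ry": 0,"rz": 0,"gripper": 0},
    {"x": -5,"y": 180,"z": 0,"rx": 0,"ry": 0,"rz": 0,"gripper": 0},
    {"x": -15,"y": 225,"z": 0,"rx": 0,"ry": 0,"rz": 0,"gripper": 0},
    {"x": -27,"y": 265,"z": -5,"rx": 0,"ry": 0,"rz": 0,"gripper": 0},
    {"x": -27,"y": 287,"z": -10,"rx": 0,"ry": 0,"rz": 0,"gripper": 0},
    {"x": -27,"y": 287,"z": -10,"rx": 0,"ry": 0,"rz": 0,"gripper": 0},
    {"x": -27,"y": 287,"z": -10,"rx": 0,"ry": 0,"rz": 0,"gripper": 0}
  ]
}}

```text
clock: 44.4
eef_pos: [448.1, 300.1, 199.0]
tcp_rot: [-3.141, 0.001, 1.633]
contact_force: [0.2, -0.0, -0.2]
opening: 0.501
grasp_force: 0.0
```

```bash
python3 look.py w12 plate_a && python3 - <<'E'
from h import *
t=r.grab_frame('top');tc=cam('top')
print('pile top',blank(t,tc,45,478,-293,50,.25,False))
im,c=load('w12')
for z in(164,):
    b=bev(im,c,z,448,317,80,.25); m=brass(b);np.save('m12.npy',b)
    for y in range(250,391,10):
        u=int((317+80-y)/.25); q=np.where(m[:,u]>0)[0] if 0<=u<640 else []
        print(y,(448+80-q.min()*.25,448+80-q.max()*.25,len(q)*.25) if len(q) else None)
    k=np.where((m>0).sum(0)>8)[0];print('y extent',317+80-k.max()*.25,317+80-k.min()*.25)
E
```

```text
44.4 [448.1 300.1 199. ] [-3.141e+00  1.000e-03  1.633e+00]
plate_a [257.  96.  14. 151.] 0.79 [456. 285.   5.]
pile top [ 475.4 -291.4   66.3   69.1    3.2]
250 None
260 None
270 (np.float64(458.75), np.float64(452.5), 6.5)
280 (np.float64(458.5), np.float64(451.0), 7.75)
290 (np.float64(457.5), np.float64(450.25), 7.5)
300 (np.float64(456.5), np.float64(449.75), 7.0)
310 (np.float64(455.5), np.float64(448.75), 7.0)
320 (np.float64(454.5), np.float64(447.75), 7.0)
330 (np.float64(453.75), np.float64(447.25), 6.75)
340 (np.float64(453.0), np.float64(446.25), 7.0)
350 (np.float64(452.25), np.float64(445.25), 7.25)
360 (np.float64(451.5), np.float64(444.5), 7.25)
370 (np.float64(450.5), np.float64(443.5), 7.25)
380 (np.float64(449.0), np.float64(443.25), 6.0)
390 None
y extent 262.0 381.5
```

The pile reads consistent with flush (the extra 2–5 mm is the visible side faces). Plate_a: bar centre (451.1,321.7), yaw +0.087, length 119.5 mm, so the 164 mm top height holds. The level hole lies near (449.8,337). To know the tip depth exactly, I'll touch the bar's top with shut fingers first.

Request:
{"fn": "servo_tool", "kwargs": {
  "deltas": [
    {"x": 1,"y": 15,"z": 0,"rx": 0,"ry": 0,"rz": 0.025,"gripper": -1},
    {"x": 2,"y": 37,"z": 0,"rx": 0,"ry": 0,"rz": 0.025,"gripper": -1},
    {"x": 2,"y": 37,"z": -20,"rx": 0,"ry": 0,"rz": 0.025,"gripper": -1},
    {"x": 2,"y": 37,"z": -40,"rx": 0,"ry": 0,"rz": 0.025,"gripper": -1},
    {"x": 2,"y": 37,"z": -48,"rx": 0,"ry": 0,"rz": 0.025,"gripper": -1},
    {"x": 2,"y": 37,"z": -48,"rx": 0,"ry": 0,"rz": 0.025,"gripper": -1},
    {"x": 2,"y": 37,"z": -48,"rx": 0,"ry": 0,"rz": 0.025,"gripper": -1}
  ]
}}

```text
clock: 45.25
eef_pos: [451.0, 337.5, 151.7]
tcp_rot: [3.141, -0.0, 1.657]
contact_force: [-0.3, -0.1, -0.1]
opening: -0.005
grasp_force: 0.0
```

Request:
{"fn": "servo_tool", "kwargs": {
  "deltas": [
    {"x": 0,"y": 0,"z": -2,"rx": 0,"ry": 0,"rz": 0,"gripper": -1},
    {"x": 0,"y": 0,"z": -4,"rx": 0,"ry": 0,"rz": 0,"gripper": -1},
    {"x": 0,"y": 0,"z": -6,"rx": 0,"ry": 0,"rz": 0,"gripper": -1},
    {"x": 0,"y": 0,"z": -8,"rx": 0,"ry": 0,"rz": 0,"gripper": -1},
    {"x": 0,"y": 0,"z": -8,"rx": 0,"ry": 0,"rz": 0,"gripper": -1}
  ]
}}

```text
clock: 45.75
eef_pos: [450.4, 337.2, 142.8]
tcp_rot: [-3.141, 0.0, 1.657]
contact_force: [0.6, -0.0, -0.3]
opening: -0.0
grasp_force: 0.0
```

Request:
{"fn": "servo_tool", "kwargs": {
  "deltas": [
    {"x": 0,"y": 0,"z": -2,"rx": 0,"ry": 0,"rz": 0,"gripper": -1},
    {"x": 0,"y": 0,"z": -4,"rx": 0,"ry": 0,"rz": 0,"gripper": -1},
    {"x": 0,"y": 0,"z": -6,"rx": 0,"ry": 0,"rz": 0,"gripper": -1},
    {"x": 0,"y": 0,"z": -8,"rx": 0,"ry": 0,"rz": 0,"gripper": -1},
    {"x": 0,"y": 0,"z": -8,"rx": 0,"ry": 0,"rz": 0,"gripper": -1}
  ]
}}

```text
clock: 46.25
eef_pos: [450.4, 337.1, 134.7]
tcp_rot: [-3.141, 0.0, 1.657]
contact_force: [-0.6, 0.9, -0.1]
opening: 0.002
grasp_force: 0.0
```

Request:
{"fn": "servo_tool", "kwargs": {
  "deltas": [
    {"x": 0,"y": 0,"z": -1,"rx": 0,"ry": 0,"rz": 0,"gripper": -1},
    {"x": 0,"y": 0,"z": -2,"rx": 0,"ry": 0,"rz": 0,"gripper": -1},
    {"x": 0,"y": 0,"z": -3,"rx": 0,"ry": 0,"rz": 0,"gripper": -1},
    {"x": 0,"y": 0,"z": -3,"rx": 0,"ry": 0,"rz": 0,"gripper": -1}
  ]
}}

```text
clock: 46.65
eef_pos: [450.5, 337.2, 132.0]
tcp_rot: [-3.141, 0.0, 1.657]
contact_force: [0.1, 0.5, 0.1]
opening: -0.0
grasp_force: 0.0
```

Request:
{"fn": "servo_tool", "kwargs": {
  "deltas": [
    {"x": 0,"y": 0,"z": -1,"rx": 0,"ry": 0,"rz": 0,"gripper": -1},
    {"x": 0,"y": 0,"z": -2,"rx": 0,"ry": 0,"rz": 0,"gripper": -1},
    {"x": 0,"y": 0,"z": -3,"rx": 0,"ry": 0,"rz": 0,"gripper": -1},
    {"x": 0,"y": 0,"z": -3,"rx": 0,"ry": 0,"rz": 0,"gripper": -1}
  ]
}}

```text
clock: 47.05
eef_pos: [450.4, 337.2, 128.9]
tcp_rot: [-3.141, 0.0, 1.657]
contact_force: [-0.3, 0.7, 0.4]
opening: 0.001
grasp_force: 0.0
```

Request:
{"fn": "servo_tool", "kwargs": {
  "deltas": [
    {"x": 0,"y": 0,"z": -1,"rx": 0,"ry": 0,"rz": 0,"gripper": -1},
    {"x": 0,"y": 0,"z": -2,"rx": 0,"ry": 0,"rz": 0,"gripper": -1},
    {"x": 0,"y": 0,"z": -2,"rx": 0,"ry": 0,"rz": 0,"gripper": -1}
  ]
}}

```text
clock: 47.35
eef_pos: [450.5, 337.2, 126.9]
tcp_rot: [-3.141, 0.0, 1.657]
contact_force: [-0.4, 0.5, 0.2]
opening: 0.001
grasp_force: 0.0
```

Request:
{"fn": "servo_tool", "kwargs": {
  "deltas": [
    {"x": 0,"y": 0,"z": -1,"rx": 0,"ry": 0,"rz": 0,"gripper": -1},
    {"x": 0,"y": 0,"z": -2,"rx": 0,"ry": 0,"rz": 0,"gripper": -1},
    {"x": 0,"y": 0,"z": -3,"rx": 0,"ry": 0,"rz": 0,"gripper": -1},
    {"x": 0,"y": 0,"z": -3,"rx": 0,"ry": 0,"rz": 0,"gripper": -1}
  ]
}}

```text
clock: 47.75
eef_pos: [452.6, 337.7, 126.5]
tcp_rot: [3.137, -0.001, 1.657]
contact_force: [0.3, -5.6, 17.9]
opening: -0.002
grasp_force: 9.5
```

```bash
python3 - <<'E'
from h import *
s=r.sense();print(s['eef_pos'],s['contact_force'])
c=cam('wrist');im=r.grab_frame('wrist');np.save('w13.npy',im)
sd=r.grab_frame('side');np.save('s13.npy',sd)
sc=cam('side');print(proj(sc,[450,337,164]),proj(sc,[450,337,175]))
for u in range(254,264,3): print(u,[tuple(map(int,im[v,u])) for v in range(215,300,8)])
E
```

```text
[452.5799979  337.66034142 126.5310862 ] [ 0.25882451 -5.59880097 17.92091489]
[201.87154338 125.17132575] [201.68844819 122.0336833 ]
254 [(84, 153, 185), (85, 154, 186), (85, 154, 186), (121, 125, 125), (121, 126, 125), (121, 125, 124), (120, 125, 124), (141, 145, 144), (80, 82, 81), (30, 30, 30), (34, 33, 32)]
257 [(85, 154, 187), (86, 155, 187), (85, 154, 187), (67, 69, 69), (66, 68, 68), (60, 62, 61), (51, 52, 53), (59, 60, 60), (69, 69, 69), (44, 42, 43), (47, 46, 47)]
260 [(84, 154, 185), (85, 153, 185), (84, 154, 186), (28, 28, 29), (28, 29, 27), (30, 30, 31), (29, 29, 29), (38, 39, 38), (51, 50, 51), (48, 48, 49), (40, 40, 42)]
263 [(91, 141, 168), (91, 139, 166), (110, 156, 183), (96, 100, 99), (94, 98, 97), (86, 88, 88), (80, 82, 82), (89, 91, 90), (60, 62, 61), (27, 26, 28), (24, 24, 24)]
```

Contact with the bar's top comes at TCP z of about 126.8, so the shut tips sit 37 mm behind the reported TCP. I'll rise, open a little, straddle the bar 12.5 mm deep (clear of the hole) and grip.

Request:
{"fn": "servo_tool", "kwargs": {
  "deltas": [
    {"x": -0.5,"y": 0,"z": 10,"rx": 0,"ry": 0,"rz": 0,"gripper": -1},
    {"x": -0.5,"y": 0,"z": 22,"rx": 0,"ry": 0,"rz": 0,"gripper": -0.3},
    {"x": -0.5,"y": 0,"z": 22,"rx": 0,"ry": 0,"rz": 0,"gripper": -0.3},
    {"x": -0.5,"y": 0,"z": 22,"rx": 0,"ry": 0,"rz": 0,"gripper": -0.3},
    {"x": -0.5,"y": 0,"z": 22,"rx": 0,"ry": 0,"rz": 0,"gripper": -0.3},
    {"x": -0.5,"y": 0,"z": 22,"rx": 0,"ry": 0,"rz": 0,"gripper": -0.3}
  ]
}}

```text
clock: 48.45
eef_pos: [449.7, 337.1, 145.5]
tcp_rot: [-3.141, 0.0, 1.657]
contact_force: [0.1, -0.7, -0.6]
opening: 0.354
grasp_force: 0.0
```

```bash
python3 look.py w14 && python3 - <<'E'
from h import *
im,c=load('w14')
b=bev(im,c,164,448,317,80,.25); m=brass(b)
for y in range(260,391,10):
    u=int((317+80-y)/.25); q=np.where(m[:,u]>0)[0]
    print(y,(448+80-q.min()*.25,448+80-q.max()*.25,len(q)*.25) if len(q) else None)
k=np.where((m>0).sum(0)>8)[0];print('y extent',317+80-k.max()*.25,317+80-k.min()*.25)
E
```

```text
48.45 [449.7 337.1 145.5] [-3.141  0.     1.657]
260 None
270 (np.float64(457.25), np.float64(452.0), 5.5)
280 (np.float64(456.5), np.float64(450.5), 6.25)
290 (np.float64(456.25), np.float64(449.25), 7.25)
300 (np.float64(455.5), np.float64(448.25), 7.5)
310 (np.float64(455.0), np.float64(447.5), 7.75)
320 (np.float64(454.0), np.float64(446.75), 7.5)
330 (np.float64(453.0), np.float64(445.75), 7.5)
340 (np.float64(452.0), np.float64(445.25), 7.0)
350 (np.float64(451.5), np.float64(444.25), 7.5)
360 (np.float64(450.25), np.float64(443.5), 7.0)
370 (np.float64(449.0), np.float64(442.5), 6.75)
380 (np.float64(448.75), np.float64(441.75), 7.25)
390 None
y extent 262.5 388.0
```

Request:
{"fn": "servo_tool", "kwargs": {
  "deltas": [
    {"x": -0.7,"y": 0.3,"z": -10,"rx": 0,"ry": 0,"rz": 0,"gripper": -0.3},
    {"x": -0.7,"y": 0.3,"z": -20,"rx": 0,"ry": 0,"rz": 0,"gripper": -0.3},
    {"x": -0.7,"y": 0.3,"z": -28,"rx": 0,"ry": 0,"rz": 0,"gripper": -0.3},
    {"x": -0.7,"y": 0.3,"z": -31,"rx": 0,"ry": 0,"rz": 0,"gripper": -0.3},
    {"x": -0.7,"y": 0.3,"z": -31,"rx": 0,"ry": 0,"rz": 0,"gripper": -0.3}
  ]
}}

```text
clock: 49.0
eef_pos: [448.9, 337.2, 114.2]
tcp_rot: [-3.14, 0.001, 1.657]
contact_force: [0.6, 0.1, 0.6]
opening: 0.353
grasp_force: 0.0
```

Request:
{"fn": "servo_tool", "kwargs": {
  "deltas": [
    {"x": 0,"y": 0,"z": 0,"rx": 0,"ry": 0,"rz": 0,"gripper": -0.7},
    {"x": 0,"y": 0,"z": 0,"rx": 0,"ry": 0,"rz": 0,"gripper": -1},
    {"x": 0,"y": 0,"z": 0,"rx": 0,"ry": 0,"rz": 0,"gripper": -1},
    {"x": 0,"y": 0,"z": 0,"rx": 0,"ry": 0,"rz": 0,"gripper": -1},
    {"x": 0,"y": 0,"z": 0,"rx": 0,"ry": 0,"rz": 0,"gripper": -1}
  ],
  "newtons": 80
}}

```text
clock: 49.5
eef_pos: [449.6, 337.7, 115.6]
tcp_rot: [3.141, -0.0, 1.657]
contact_force: [-1.1, -1.6, 6.1]
opening: 0.037
grasp_force: 80.6
```

Gripped at 80 N. Next: lift straight up clear of the rack, square the yaw to the rail, and stop short of the pegs to measure them.

Request:
{"fn": "servo_tool", "kwargs": {
  "deltas": [
    {"x": 0,"y": 0,"z": 10,"rx": 0,"ry": 0,"rz": 0,"gripper": -1},
    {"x": 0,"y": 0,"z": 30,"rx": 0,"ry": 0,"rz": 0,"gripper": -1},
    {"x": 0,"y": 0,"z": 60,"rx": 0,"ry": 0,"rz": 0,"gripper": -1},
    {"x": 0,"y": 0,"z": 90,"rx": 0,"ry": 0,"rz": 0,"gripper": -1},
    {"x": 0,"y": 0,"z": 120,"rx": 0,"ry": 0,"rz": 0,"gripper": -1},
    {"x": 0,"y": 0,"z": 145,"rx": 0,"ry": 0,"rz": 0,"gripper": -1},
    {"x": 0,"y": 0,"z": 155,"rx": 0,"ry": 0,"rz": 0,"gripper": -1},
    {"x": 0,"y": 0,"z": 155,"rx": 0,"ry": 0,"rz": 0,"gripper": -1}
  ]
}}

```text
clock: 50.3
eef_pos: [449.7, 337.8, 271.1]
tcp_rot: [3.14, -0.001, 1.657]
contact_force: [0.7, 0.1, -4.4]
opening: 0.036
grasp_force: 79.5
```

Request:
{"fn": "servo_tool", "kwargs": {
  "deltas": [
    {"x": 10,"y": -25,"z": 0,"rx": 0,"ry": 0,"rz": -0.02,"gripper": -1},
    {"x": 22,"y": -60,"z": 0,"rx": 0,"ry": 0,"rz": -0.04,"gripper": -1},
    {"x": 36,"y": -100,"z": 0,"rx": 0,"ry": 0,"rz": -0.06,"gripper": -1},
    {"x": 50,"y": -140,"z": 0,"rx": 0,"ry": 0,"rz": -0.086,"gripper": -1},
    {"x": 66,"y": -180,"z": 0,"rx": 0,"ry": 0,"rz": -0.086,"gripper": -1},
    {"x": 82,"y": -220,"z": 0,"rx": 0,"ry": 0,"rz": -0.086,"gripper": -1},
    {"x": 98,"y": -255,"z": 0,"rx": 0,"ry": 0,"rz": -0.086,"gripper": -1},
    {"x": 105,"y": -277,"z": 0,"rx": 0,"ry": 0,"rz": -0.086,"gripper": -1},
    {"x": 105,"y": -277,"z": 0,"rx": 0,"ry": 0,"rz": -0.086,"gripper": -1},
    {"x": 105,"y": -277,"z": 0,"rx": 0,"ry": 0,"rz": -0.086,"gripper": -1}
  ]
}}

```text
clock: 51.3
eef_pos: [553.4, 60.2, 268.2]
tcp_rot: [-3.138, -0.0, 1.569]
contact_force: [0.8, 0.8, -3.8]
opening: 0.04
grasp_force: 79.5
```

```bash
python3 look.py v1 peg_left plate_a && python3 - <<'E'
from h import *
def scan(im,c,fish,z,cy,tag):
    b=bev(im,c,z,665,cy,60,.5,fish);h=cv2.cvtColor(b,cv2.COLOR_BGR2HSV);m=(h[...,1]<70)&(h[...,2]>70)
    for x in range(630,701,10):
        v=int((665+60-x)/.5);q=np.where(m[v])[0]
        print(tag,x,[(round(cy+60-g[-1]*.5,1),round(cy+60-g[0]*.5,1)) for g in np.split(q,np.where(np.diff(q)>2)[0]+1) if len(g)>5])
im,c=load('v1');scan(im,c,True,200,54,'wrist')
t=r.grab_frame('top');tc=cam('top');scan(t,tc,False,200,54,'top')
E
```

```text
51.3 [553.4  60.2 268.2] [-3.138 -0.     1.569]
peg_left [317. 152. 109. 179.] 0.83 [751. -99.   5.]
plate_a [249. 148.  15. 188.] 0.68 [548. -95.   5.]
plate_a [314. 151. 110. 178.] 0.47 [747. -96.   5.]
wrist 630 [(np.float64(6.0), np.float64(85.0))]
wrist 640 [(np.float64(48.0), np.float64(85.0)), (np.float64(7.0), np.float64(32.0))]
wrist 650 [(np.float64(43.5), np.float64(85.0)), (np.float64(6.5), np.float64(21.5))]
wrist 660 [(np.float64(33.5), np.float64(85.0))]
wrist 670 [(np.float64(24.0), np.float64(85.0))]
wrist 680 [(np.float64(14.0), np.float64(84.5))]
wrist 690 [(np.float64(49.5), np.float64(57.5))]
wrist 700 [(np.float64(51.0), np.float64(55.0))]
top 630 [(np.float64(104.0), np.float64(114.0)), (np.float64(31.0), np.float64(91.5)), (np.float64(-5.5), np.float64(27.0))]
top 640 [(np.float64(94.0), np.float64(114.0)), (np.float64(31.5), np.float64(92.5)), (np.float64(-5.5), np.float64(27.0))]
top 650 [(np.float64(32.0), np.float64(114.0)), (np.float64(-5.5), np.float64(27.0))]
top 660 [(np.float64(33.0), np.float64(114.0)), (np.float64(-5.5), np.float64(26.5))]
top 670 [(np.float64(97.0), np.float64(114.0)), (np.float64(33.5), np.float64(95.5)), (np.float64(-5.5), np.float64(27.5))]
top 680 [(np.float64(97.5), np.float64(114.0)), (np.float64(34.5), np.float64(95.5)), (np.float64(-5.5), np.float64(27.5))]
top 690 [(np.float64(97.5), np.float64(114.0)), (np.float64(35.0), np.float64(96.0)), (np.float64(-5.5), np.float64(27.0))]
top 700 [(np.float64(38.5), np.float64(114.0))]
```

```bash
python3 - <<'E'
from h import *
im,c=load('v1');t=np.load('top0.npy');tc=cam('top')
def scan(im,c,fish,z,cy,tag,th=150):
    b=bev(im,c,z,665,cy,40,.5,fish);h=cv2.cvtColor(b,cv2.COLOR_BGR2HSV);m=(h[...,1]<70)&(h[...,2]>th)
    if th==150: print(tag,[int(a) for a in h[80,::8,2]],[int(a) for a in h[80,::8,1]])
    for x in range(630,701,6):
        v=int((665+40-x)/.5);q=np.where(m[v])[0]
        print(tag,x,[(float(round(cy+40-g[-1]*.5,1)),float(round(cy+40-g[0]*.5,1))) for g in np.split(q,np.where(np.diff(q)>2)[0]+1) if len(g)>3])
scan(im,c,True,200,54,'wristL',130);scan(t,tc,False,200,54,'topL',130)
scan(t,tc,False,200,-106,'topR',130);scan(im,c,True,200,-106,'wristR',130)
E
```

```text
wristL 630 []
wristL 636 []
wristL 642 [(49.5, 55.5)]
wristL 648 [(49.0, 55.5)]
wristL 654 [(49.5, 56.0)]
wristL 660 [(49.5, 56.0)]
wristL 666 [(50.0, 56.5)]
wristL 672 [(50.0, 56.5)]
wristL 678 [(50.0, 56.5)]
wristL 684 [(50.0, 57.0)]
wristL 690 [(50.5, 57.0)]
wristL 696 [(50.0, 57.0)]
topL 630 []
topL 636 []
topL 642 [(51.0, 56.5)]
topL 648 [(51.5, 56.5)]
topL 654 [(51.0, 56.5)]
topL 660 [(51.0, 56.5)]
topL 666 [(51.0, 57.0)]
topL 672 [(51.0, 57.0)]
topL 678 [(51.0, 57.0)]
topL 684 [(51.0, 57.0)]
topL 690 [(51.5, 57.0)]
topL 696 [(51.0, 57.0)]
topR 630 []
topR 636 []
topR 642 [(-84.5, -83.0), (-109.5, -103.5)]
topR 648 [(-109.5, -103.5)]
topR 654 [(-109.5, -103.5)]
topR 660 [(-109.5, -103.5)]
topR 666 [(-109.0, -103.0)]
topR 672 [(-109.5, -103.0)]
topR 678 [(-109.0, -102.5)]
topR 684 [(-109.0, -103.0)]
topR 690 [(-108.5, -102.5)]
topR 696 [(-108.0, -102.5)]
wristR 630 []
wristR 636 []
wristR 642 []
wristR 648 []
wristR 654 []
wristR 660 [(-108.5, -103.0)]
wristR 666 [(-113.0, -108.5)]
wristR 672 []
wristR 678 []
wristR 684 []
wristR 690 []
wristR 696 []
```

Both cameras agree on the left peg: axis y of about 53.5, tip at x of about 639, height about 201 (text: 200), nearly parallel to x; peg spacing 160 mm as given. Now the held plate's position relative to the tool.

```bash
python3 - <<'E'
from h import *
im,c=load('v1')
for z in(316.6,):
    b=bev(im,c,z,553,45,85,.25); m=brass(b)
    for y in range(-25,121,10):
        u=int((45+85-y)/.25); q=np.where(m[:,u]>0)[0]
        print(y,(553+85-q.min()*.25,553+85-q.max()*.25,len(q)*.25) if len(q) else None)
    k=np.where((m[260:420]>0).sum(0)>8)[0];print('y extent',45+85-k.max()*.25,45+85-k.min()*.25)
    k=np.where((m[260:420]>0).sum(0)>0)[0];g=np.split(k,np.where(np.diff(k)>1)[0]+1);print([(float(45+85-a[-1]*.25),float(45+85-a[0]*.25)) for a in g if len(a)>3])
# grip-time reference: same measure in w14 (tool y 337.1)
im,c=load('w14');b=bev(im,c,164,449,322,85,.25);m=brass(b);k=np.where((m[260:420]>0).sum(0)>8)[0];print('w14',322+85-k.max()*.25,322+85-k.min()*.25)
E
```

```text
-25 None
-15 None
-5 None
5 (np.float64(556.75), np.float64(551.75), 5.25)
15 (np.float64(557.5), np.float64(551.5), 6.25)
25 (np.float64(556.5), np.float64(551.75), 5.0)
35 (np.float64(555.75), np.float64(552.25), 3.75)
45 (np.float64(555.5), np.float64(552.5), 3.25)
55 (np.float64(555.5), np.float64(504.75), 10.25)
65 (np.float64(555.5), np.float64(492.75), 13.0)
75 (np.float64(557.0), np.float64(489.5), 20.0)
85 (np.float64(557.0), np.float64(551.5), 5.75)
95 (np.float64(557.0), np.float64(551.5), 5.75)
105 (np.float64(556.75), np.float64(552.0), 5.0)
115 (np.float64(555.5), np.float64(553.25), 2.5)
y extent 3.0 116.5
[(3.0, 116.75)]
w14 262.5 388.0
```

```bash
python3 - <<'E'
from h import *
c=cam('wrist');s=r.sense();print(s['eef_pos'].round(1),s['qvel'].round(4).max())
im=r.grab_frame('wrist');np.save('v2.npy',im);json.dump({k:np.array(v).tolist() for k,v in c.items()},open('v2.json','w'))
b=bev(im,c,316.6,553,45,85,.25);h=cv2.cvtColor(b,cv2.COLOR_BGR2HSV)
for y in range(-22,122,4):
    u=int((45+85-y)/.25); print(y,[tuple(map(int,h[int((553+85-x)/.25),u])) for x in(550,552.5,554.5,556.5,559)])
E
```

```text
[553.8  61.5 269.6] 0.0024
-22 [(105, 13, 39), (100, 20, 38), (100, 20, 39), (90, 13, 39), (105, 13, 39)]
-18 [(90, 7, 38), (110, 19, 40), (105, 26, 40), (120, 7, 37), (90, 14, 37)]
-14 [(90, 20, 39), (110, 20, 39), (90, 13, 38), (110, 19, 40), (90, 13, 38)]
-10 [(105, 13, 38), (105, 13, 40), (110, 20, 39), (110, 19, 40), (105, 13, 38)]
-6 [(90, 7, 38), (90, 7, 38), (105, 13, 39), (90, 20, 38), (100, 20, 39)]
-2 [(105, 16, 32), (120, 15, 33), (120, 8, 32), (120, 15, 34), (110, 23, 34)]
2 [(15, 13, 40), (18, 96, 69), (19, 117, 83), (19, 102, 70), (20, 19, 41)]
6 [(14, 148, 102), (20, 143, 144), (19, 142, 147), (20, 143, 148), (14, 142, 129)]
10 [(14, 146, 98), (20, 143, 143), (20, 143, 146), (20, 143, 148), (18, 109, 136)]
14 [(14, 144, 92), (19, 145, 144), (20, 142, 147), (20, 142, 149), (19, 110, 134)]
18 [(14, 139, 88), (20, 144, 142), (20, 142, 147), (20, 141, 148), (18, 109, 110)]
22 [(12, 124, 80), (19, 143, 144), (20, 144, 147), (20, 146, 147), (13, 137, 84)]
26 [(8, 19, 55), (19, 134, 145), (21, 138, 186), (20, 137, 145), (10, 28, 54)]
30 [(135, 14, 36), (19, 131, 152), (21, 1
[... 1136 characters left out ...]
, 188), (14, 138, 174)]
90 [(14, 141, 157), (21, 138, 188), (20, 136, 189), (21, 138, 187), (15, 137, 173)]
94 [(14, 138, 157), (21, 139, 187), (20, 136, 189), (21, 137, 186), (14, 139, 173)]
98 [(14, 141, 156), (21, 138, 187), (20, 136, 188), (21, 136, 187), (14, 139, 173)]
102 [(14, 141, 157), (21, 138, 187), (20, 136, 189), (21, 138, 187), (15, 137, 173)]
106 [(14, 137, 167), (20, 144, 145), (19, 143, 144), (20, 146, 143), (14, 139, 173)]
110 [(14, 139, 156), (19, 145, 142), (20, 143, 141), (20, 144, 143), (14, 139, 161)]
114 [(14, 140, 157), (15, 141, 148), (20, 140, 140), (16, 141, 155), (14, 140, 162)]
118 [(14, 140, 157), (14, 139, 150), (18, 142, 147), (15, 140, 160), (14, 141, 161)]
```

Request:
{"fn": "servo_tool", "kwargs": {
  "deltas": [
    {"x": 10,"y": -2,"z": -20,"rx": 0,"ry": 0,"rz": 0.01,"gripper": -1},
    {"x": 25,"y": -4,"z": -45,"rx": 0,"ry": 0,"rz": 0.01,"gripper": -1},
    {"x": 38,"y": -6,"z": -70,"rx": 0,"ry": 0,"rz": 0.01,"gripper": -1},
    {"x": 46,"y": -6.5,"z": -85,"rx": 0,"ry": 0,"rz": 0.01,"gripper": -1},
    {"x": 46,"y": -6.5,"z": -91,"rx": 0,"ry": 0,"rz": 0.01,"gripper": -1},
    {"x": 46,"y": -6.5,"z": -91,"rx": 0,"ry": 0,"rz": 0.01,"gripper": -1},
    {"x": 46,"y": -6.5,"z": -91,"rx": 0,"ry": 0,"rz": 0.01,"gripper": -1},
    {"x": 46,"y": -6.5,"z": -91,"rx": 0,"ry": 0,"rz": 0.01,"gripper": -1}
  ]
}}

```text
clock: 52.35
eef_pos: [600.7, 54.3, 180.4]
tcp_rot: [3.14, -0.0, 1.581]
contact_force: [0.4, -0.6, -4.1]
opening: 0.038
grasp_force: 79.5
```

```bash
cat > held.py <<'E'
import sys
from h import *
tag=sys.argv[1]
s=r.sense();T=s['eef_pos'];print(s['clock'],T.round(1),s['tcp_rot'].round(3),s['contact_force'].round(1))
c=cam('wrist');im=r.grab_frame('wrist');np.save(tag+'.npy',im);json.dump({k:np.array(v).tolist() for k,v in c.items()},open(tag+'.json','w'))
zt=T[2]+48.4; cy=T[1]+40
b=bev(im,c,zt,T[0],cy,40,.25);h=cv2.cvtColor(b,cv2.COLOR_BGR2HSV).astype(int)
print('Vprofile (y-Ty: V)',[(dy,int(h[156:164,int((cy+40-T[1]-dy)/.25),2].mean())) for dy in np.arange(36,58,1)])
def scan(im,c,fish,z,cy,tag,th=130):
    b=bev(im,c,z,665,cy,40,.5,fish);h=cv2.cvtColor(b,cv2.COLOR_BGR2HSV);m=(h[...,1]<70)&(h[...,2]>th)
    for x in range(636,697,6):
        v=int((665+40-x)/.5);q=np.where(m[v])[0]
        print(tag,x,[(float(round(cy+40-g[-1]*.5,1)),float(round(cy+40-g[0]*.5,1))) for g in np.split(q,np.where(np.diff(q)>2)[0]+1) if len(g)>3])
scan(im,c,True,200,54,'pegL')
# peg tip x
E
python3 held.py v3; python3 - <<'E'
from h import *
# side-camera check: rectify the plane x = plate face, find brass ends / level
s=r.sense();T=s['eef_pos'];c=cam('side');im=r.grab_frame('side');np.save('s3.npy',im)
for n,P in [('bar -y top',[T[0],T[1]-77,T[2]+48.4]),('bar +y top',[T[0],T[1]+43,T[2]+48.4]),('leg foot -y',[T[0],T[1]-5,T[2]-95.6])]: print(n,proj(c,P).round(1))
K=np.array(c['mtx']);Rt=Rm(c['orientation']).T
v,u=np.mgrid[0:400,0:300];P=np.stack([np.full(u.shape,T[0]),T[1]-100+u*.5,T[2]+70-v*.5],-1)-np.array(c['eye']);p=P@Rt.T
f=cv2.remap(im,(K[0,0]*p[...,0]/p[...,2]+K[0,2]).astype(np.float32),(K[1,1]*p[...,1]/p[...,2]+K[1,2]).astype(np.float32),cv2.INTER_CUBIC)
m=brass(f)
for y in range(-90,50,10):
    q=np.where(m[:,int((y+100)/.5)]>0)[0];print(y,(float(70-q.min()*.5),float(70-q.max()*.5),len(q)) if len(q) else None)
E
```

```text
52.35 [600.7  54.3 180.4] [ 3.14  -0.     1.581] [ 0.4 -0.6 -4.1]
Vprofile (y-Ty: V) [(np.int64(36), 191), (np.int64(37), 191), (np.int64(38), 191), (np.int64(39), 190), (np.int64(40), 191), (np.int64(41), 191), (np.int64(42), 191), (np.int64(43), 190), (np.int64(44), 171), (np.int64(45), 144), (np.int64(46), 145), (np.int64(47), 145), (np.int64(48), 144), (np.int64(49), 144), (np.int64(50), 146), (np.int64(51), 145), (np.int64(52), 143), (np.int64(53), 142), (np.int64(54), 143), (np.int64(55), 143), (np.int64(56), 143), (np.int64(57), 154)]
pegL 636 []
pegL 642 [(48.0, 55.0)]
pegL 648 [(48.5, 55.0)]
pegL 654 [(48.5, 55.0)]
pegL 660 [(49.0, 55.5)]
pegL 666 [(49.0, 56.0)]
pegL 672 [(49.5, 56.0)]
pegL 678 [(49.5, 56.5)]
pegL 684 [(49.5, 57.0)]
pegL 690 [(50.5, 57.0)]
pegL 696 [(50.0, 57.0)]
bar -y top [288.  149.8]
bar +y top [271.5 131. ]
leg foot -y [275.1 183.3]
-90 None
-80 None
-70 (44.5, 14.0, 39)
-60 (47.0, 14.0, 42)
-50 (47.0, 11.5, 58)
-40 (45.5, 16.0, 51)
-30 (47.5, 11.5, 59)
-20 (45.5, 12.0, 60)
-10 (47.5, 11.5, 56)
0 (21.5, -78.0, 32)
10 (20.5, 15.5, 11)
20 None
30 (17.5, 17.0, 2)
40 None
```

The held plate is level in both views. Its level hole is at y 53.4, z about 204, against the peg tip at about (639, 53.4, 202.5), so they line up within about 1 mm. I'll advance, watching the force.

Request:
{"fn": "servo_tool", "kwargs": {
  "deltas": [
    {"x": 10,"y": 0,"z": -1,"rx": 0,"ry": 0,"rz": 0,"gripper": -1},
    {"x": 22,"y": 0,"z": -1.2,"rx": 0,"ry": 0,"rz": 0,"gripper": -1},
    {"x": 30,"y": 0,"z": -1.2,"rx": 0,"ry": 0,"rz": 0,"gripper": -1},
    {"x": 33,"y": 0,"z": -1.2,"rx": 0,"ry": 0,"rz": 0,"gripper": -1},
    {"x": 36,"y": 0,"z": -1.2,"rx": 0,"ry": 0,"rz": 0,"gripper": -1},
    {"x": 39,"y": 0,"z": -1.2,"rx": 0,"ry": 0,"rz": 0,"gripper": -1},
    {"x": 42,"y": 0,"z": -1.2,"rx": 0,"ry": 0,"rz": 0,"gripper": -1},
    {"x": 42,"y": 0,"z": -1.2,"rx": 0,"ry": 0,"rz": 0,"gripper": -1}
  ]
}}

```text
clock: 53.25
eef_pos: [642.7, 54.1, 177.9]
tcp_rot: [3.141, 0.0, 1.581]
contact_force: [0.0, 0.4, -5.3]
opening: 0.038
grasp_force: 79.5
```

Request:
{"fn": "servo_tool", "kwargs": {
  "deltas": [
    {"x": 4,"y": 0,"z": -0.3,"rx": 0,"ry": 0,"rz": 0,"gripper": -1},
    {"x": 8,"y": 0.1,"z": -0.5,"rx": 0,"ry": 0,"rz": 0,"gripper": -1},
    {"x": 12,"y": 0.2,"z": -0.8,"rx": 0,"ry": 0,"rz": 0,"gripper": -1},
    {"x": 16,"y": 0.2,"z": -1,"rx": 0,"ry": 0,"rz": 0,"gripper": -1},
    {"x": 20,"y": 0.3,"z": -1.3,"rx": 0,"ry": 0,"rz": 0,"gripper": -1},
    {"x": 23,"y": 0.3,"z": -1.5,"rx": 0,"ry": 0,"rz": 0,"gripper": -1},
    {"x": 23,"y": 0.3,"z": -1.5,"rx": 0,"ry": 0,"rz": 0,"gripper": -1}
  ]
}}

```text
clock: 53.95
eef_pos: [665.7, 54.4, 176.2]
tcp_rot: [3.142, 0.0, 1.581]
contact_force: [-0.8, -0.0, -4.5]
opening: 0.039
grasp_force: 79.5
```

Request:
{"fn": "servo_tool", "kwargs": {
  "deltas": [
    {"x": 0,"y": 0,"z": -1,"rx": 0,"ry": 0,"rz": 0,"gripper": -1},
    {"x": 0,"y": 0,"z": -2,"rx": 0,"ry": 0,"rz": 0,"gripper": -1},
    {"x": 0,"y": 0,"z": -2,"rx": 0,"ry": 0,"rz": 0,"gripper": -1}
  ]
}}

```text
clock: 54.25
eef_pos: [665.1, 54.4, 174.2]
tcp_rot: [-3.141, 0.0, 1.581]
contact_force: [0.5, 0.3, -4.6]
opening: 0.039
grasp_force: 79.5
```

Request:
{"fn": "servo_tool", "kwargs": {
  "deltas": [
    {"x": 0,"y": 0,"z": -0.7,"rx": 0,"ry": 0,"rz": 0,"gripper": -1},
    {"x": 0,"y": 0,"z": -1.4,"rx": 0,"ry": 0,"rz": 0,"gripper": -1},
    {"x": 0,"y": 0,"z": -1.4,"rx": 0,"ry": 0,"rz": 0,"gripper": -1}
  ]
}}

```text
clock: 54.55
eef_pos: [665.4, 54.4, 173.0]
tcp_rot: [3.142, 0.0, 1.581]
contact_force: [-0.2, -0.6, -4.6]
opening: 0.039
grasp_force: 79.6
```

Request:
{"fn": "servo_tool", "kwargs": {
  "deltas": [
    {"x": 0,"y": 0,"z": -0.7,"rx": 0,"ry": 0,"rz": 0,"gripper": -1},
    {"x": 0,"y": 0,"z": -1.4,"rx": 0,"ry": 0,"rz": 0,"gripper": -1},
    {"x": 0,"y": 0,"z": -1.4,"rx": 0,"ry": 0,"rz": 0,"gripper": -1}
  ]
}}

```text
clock: 54.85
eef_pos: [665.6, 54.4, 172.6]
tcp_rot: [3.141, -0.0, 1.581]
contact_force: [-3.4, -0.9, 4.1]
opening: 0.042
grasp_force: 80.7
```

The peg now carries the plate: the load went from -4.6 N to +4 N at the expected depth. Release gently and rise.

Request:
{"fn": "servo_tool", "kwargs": {
  "deltas": [
    {"x": 0,"y": 0,"z": 1,"rx": 0,"ry": 0,"rz": 0,"gripper": -1},
    {"x": 0,"y": 0,"z": 1,"rx": 0,"ry": 0,"rz": 0,"gripper": -0.8},
    {"x": 0,"y": 0,"z": 1,"rx": 0,"ry": 0,"rz": 0,"gripper": -0.6},
    {"x": 0,"y": 0,"z": 1,"rx": 0,"ry": 0,"rz": 0,"gripper": -0.5},
    {"x": 0,"y": 0,"z": 1,"rx": 0,"ry": 0,"rz": 0,"gripper": -0.5},
    {"x": 0,"y": 0,"z": 3,"rx": 0,"ry": 0,"rz": 0,"gripper": -0.5},
    {"x": 0,"y": 0,"z": 8,"rx": 0,"ry": 0,"rz": 0,"gripper": -0.5},
    {"x": 0,"y": 0,"z": 15,"rx": 0,"ry": 0,"rz": 0,"gripper": -0.5},
    {"x": 0,"y": 0,"z": 30,"rx": 0,"ry": 0,"rz": 0,"gripper": -0.5},
    {"x": 0,"y": 0,"z": 60,"rx": 0,"ry": 0,"rz": 0,"gripper": -0.5}
  ],
  "newtons": 30
}}

```text
clock: 55.85
eef_pos: [664.2, 54.3, 231.2]
tcp_rot: [-3.138, 0.0, 1.581]
contact_force: [0.9, 0.4, 0.3]
opening: 0.25
grasp_force: 0.0
```

Request:
{"fn": "servo_tool", "kwargs": {
  "deltas": [
    {"x": -10,"y": 0,"z": 40,"rx": 0,"ry": 0,"rz": 0,"gripper": -0.5},
    {"x": -50,"y": 5,"z": 60,"rx": 0,"ry": 0,"rz": 0,"gripper": -0.5},
    {"x": -95,"y": 20,"z": 60,"rx": 0,"ry": 0,"rz": 0,"gripper": -0.5},
    {"x": -140,"y": 60,"z": 60,"rx": 0,"ry": 0,"rz": 0,"gripper": -0.5},
    {"x": -180,"y": 100,"z": 60,"rx": 0,"ry": 0,"rz": 0,"gripper": -0.5},
    {"x": -210,"y": 140,"z": 60,"rx": 0,"ry": 0,"rz": 0,"gripper": -0.5},
    {"x": -230,"y": 185,"z": 60,"rx": 0,"ry": 0,"rz": 0,"gripper": -0.5},
    {"x": -240,"y": 230,"z": 60,"rx": 0,"ry": 0,"rz": 0,"gripper": -0.5},
    {"x": -240,"y": 270,"z": 60,"rx": 0,"ry": 0,"rz": 0,"gripper": -0.5},
    {"x": -240,"y": 270,"z": 60,"rx": 0,"ry": 0,"rz": 0,"gripper": -0.5}
  ]
}}

```text
clock: 56.85
eef_pos: [424.6, 329.6, 293.1]
tcp_rot: [3.14, -0.003, 1.585]
contact_force: [1.1, -0.4, 0.3]
opening: 0.251
grasp_force: 0.0
```

```bash
python3 - <<'E'
from h import *
print(r.sense()['clock'],r.sense()['eef_pos'])
c=cam('side');im=r.grab_frame('side');cv2.imwrite('pics/sfin.png',im);np.save('sfin.npy',im)
K=np.array(c['mtx']);Rt=Rm(c['orientation']).T
# plate face plane x=665: y from -40..120, z 60..240
v,u=np.mgrid[0:360,0:340];P=np.stack([np.full(u.shape,665.),-50+u*.5,245-v*.5],-1)-np.array(c['eye']);p=P@Rt.T
f=cv2.remap(im,(K[0,0]*p[...,0]/p[...,2]+K[0,2]).astype(np.float32),(K[1,1]*p[...,1]/p[...,2]+K[1,2]).astype(np.float32),cv2.INTER_CUBIC)
h=cv2.cvtColor(f,cv2.COLOR_BGR2HSV);m=cv2.inRange(h,(17,80,50),(35,255,255))
for y in range(-40,116,8):
    q=np.where(m[:,int((y+50)/.5)]>0)[0];print('side',y,(float(245-q.min()*.5),float(245-q.max()*.5),len(q)/2) if len(q) else None)
t=r.grab_frame('top');tc=cam('top')
print('pile',blank(t,tc,45,478,-293,50,.25,False))
b=bev(t,tc,221,665,40,80,.25,False);m=cv2.inRange(cv2.cvtColor(b,cv2.COLOR_BGR2HSV),(17,80,70),(35,255,255))
for y in range(-36,116,10):
    q=np.where(m[200:420,int((120-y)/.25)]>0)[0]+200;print('top',y,(float(745-q.min()*.25),float(745-q.max()*.25)) if len(q) else None)
for n,z in[('stray1',45),('plate_a',200)]:
    for cm in('top','side'): print(n,cm,[(np.round(d['box']).tolist(),round(d['conf'],2)) for d in r.recognise(n,cm)])
E
```

```text
56.85 [424.60797686 329.63802156 293.11050892]
side -40 (245.0, 170.5, 66.0)
side -32 (245.0, 171.5, 71.0)
side -24 (242.0, 171.5, 67.0)
side -16 (245.0, 171.0, 74.5)
side -8 (245.0, 171.5, 73.0)
side 0 (244.0, 173.0, 69.5)
side 8 (240.5, 170.0, 71.0)
side 16 (238.0, 171.5, 64.0)
side 24 (234.5, 173.5, 61.5)
side 32 (228.0, 175.0, 52.0)
side 40 (225.5, 172.0, 54.0)
side 48 (225.5, 78.5, 79.5)
side 56 (224.0, 71.5, 152.0)
side 64 (222.5, 69.0, 147.0)
side 72 (222.5, 68.5, 144.0)
side 80 (222.5, 72.0, 141.0)
side 88 (222.0, 70.0, 139.5)
side 96 (221.0, 79.5, 56.0)
side 104 (218.5, 186.0, 33.0)
side 112 (211.0, 206.0, 5.5)
pile [ 475.5 -291.3   66.4   69.5    3.2]
top -36 (695.0, 683.0)
top -26 (695.0, 684.5)
top -16 (695.0, 652.0)
top -6 (695.0, 652.75)
top 4 (695.0, 650.5)
top 14 (695.0, 650.5)
top 24 (695.0, 650.5)
top 34 (695.0, 651.5)
top 44 (695.0, 640.25)
top 54 (695.0, 656.5)
top 64 (695.0, 640.25)
top 74 (695.0, 640.25)
top 84 (695.0, 649.5)
top 94 (667.25, 651.75)
top 104 None
top 114 None
stray1 top [([331.0, 205.0, 24.0, 23.0], 0.88), ([90.0, 182.0, 65.0, 79.0], 0.57)]
stray1 side [([258.0, 275.0, 34.0, 29.0], 0.69), ([275.0, 295.0, 16.0, 8.0], 0.38)]
plate_a top [([198.0, 128.0, 48.0, 23.0], 0.8), ([124.0, 153.0, 29.0, 25.0], 0.38), ([305.0, 159.0, 20.0, 22.0], 0.21)]
plate_a side [([289.0, 132.0, 21.0, 53.0], 0.93)]
```

The plate hangs level: the leg foot reads z of about 70 along its whole width, and the bar top about 222. One last close look at the pile before handing in.

Request:
{"fn": "servo_tool", "kwargs": {
  "deltas": [
    {"x": 10,"y": -45,"z": 0,"rx": 0,"ry": 0,"rz": 0,"gripper": -0.5},
    {"x": 20,"y": -90,"z": 0,"rx": 0,"ry": 0,"rz": 0,"gripper": -0.5},
    {"x": 25,"y": -135,"z": 0,"rx": 0,"ry": 0,"rz": 0,"gripper": -0.5},
    {"x": 30,"y": -180,"z": 0,"rx": 0,"ry": 0,"rz": 0,"gripper": -0.5},
    {"x": 35,"y": -225,"z": 0,"rx": 0,"ry": 0,"rz": 0,"gripper": -0.5},
    {"x": 40,"y": -270,"z": 0,"rx": 0,"ry": 0,"rz": 0,"gripper": -0.5},
    {"x": 45,"y": -315,"z": 0,"rx": 0,"ry": 0,"rz": 0,"gripper": -0.5},
    {"x": 48,"y": -360,"z": 0,"rx": 0,"ry": 0,"rz": 0,"gripper": -0.5},
    {"x": 48,"y": -405,"z": 0,"rx": 0,"ry": 0,"rz": 0,"gripper": -0.5},
    {"x": 48,"y": -450,"z": 0,"rx": 0,"ry": 0,"rz": 0,"gripper": -0.5}
  ]
}}

```text
clock: 58.15
eef_pos: [472.5, -128.5, 292.0]
tcp_rot: [3.141, 0.0, 1.579]
contact_force: [0.5, 0.4, 0.7]
opening: 0.248
grasp_force: 0.0
```

Request:
{"fn": "servo_tool", "kwargs": {
  "deltas": [
    {"x": 0,"y": -45,"z": 0,"rx": 0,"ry": 0,"rz": 0,"gripper": -0.5},
    {"x": 0,"y": -90,"z": 0,"rx": 0,"ry": 0,"rz": 0,"gripper": -0.5},
    {"x": 0,"y": -135,"z": -20,"rx": 0,"ry": 0,"rz": 0,"gripper": -0.5},
    {"x": 0,"y": -180,"z": -60,"rx": 0,"ry": 0,"rz": 0,"gripper": -0.5},
    {"x": 0,"y": -225,"z": -100,"rx": 0,"ry": 0,"rz": 0,"gripper": -0.5},
    {"x": 0,"y": -240,"z": -140,"rx": 0,"ry": 0,"rz": 0,"gripper": -0.5},
    {"x": 0,"y": -240,"z": -150,"rx": 0,"ry": 0,"rz": 0,"gripper": -0.5},
    {"x": 0,"y": -240,"z": -150,"rx": 0,"ry": 0,"rz": 0,"gripper": -0.5},
    {"x": 0,"y": -240,"z": -150,"rx": 0,"ry": 0,"rz": 0,"gripper": -0.5},
    {"x": 0,"y": -240,"z": -150,"rx": 0,"ry": 0,"rz": 0,"gripper": -0.5}
  ]
}}

```text
clock: 59.15
eef_pos: [474.0, -366.0, 143.5]
tcp_rot: [3.14, 0.001, 1.581]
contact_force: [0.3, -0.0, 0.4]
opening: 0.25
grasp_force: 0.0
```

```bash
python3 pile.py p2
```

```text
59.15 [ 474.  -366.   143.5] [3.140e+00 1.000e-03 1.581e+00]
eye local -4.13493672200002 8.171674653764683
rect 45 [ 476.8 -294.1   64.6   64.6    3.5]
x [(-33.25, 30.75), (-33.0, 30.5), (-33.0, 31.0), (-33.0, 31.25), (-33.0, 31.25)]
y [(-31.75, 32.25), (-32.25, 31.5), (-32.0, 31.5), (-32.25, 31.25), (-31.75, 32.0)]
```

The pile measures 64.6 x 64.6 mm at the block's own yaw, hard on its stops, and nothing is touching the robot. Handing in.

```bash
python3 -c "
from rig import r
print(r.sign_off())"
```

```text
the job is handed in; nothing more can be done
None
```

I handed the job in at about 59 s of the 210 s: both loose blanks are on the pile and it is tapped home against the +x and -y stop pins (64.6 × 64.6 mm overall), and plate_a, the only L-plate, hangs level on the left peg by its 15.3 mm hole.

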